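# Put the mixed parts back in their stock trays

## Task

Sort the five loose parts on the bench back into stock: both spark plugs, both wheel nuts and the bearing, each into the open bay of the blue tray whose samples are of the same kind. Every part rests on the floor of its bay, none on a rim or on another part: plugs lying on their side, nuts standing upright with the dome up, bearing flat. Leave the small jar and the small carton standing where they are.

Things in the scene. Friction and masses are not known exactly. Their poses are not given: they have to be found in the camera images.
- plug_a: Steel spark plug with white insulator, 84 mm long, 60 g, lying on its side. Origin on its long axis, mid hexagon (the balance point), 10.5 mm above its support; x along the plug to the thread end (+42 mm, 14 mm dia.); terminal end -42 mm (12 mm dia. insulator). Hexagon x -10 to +10 mm, a flat down: 21 mm high, 24 mm wide over its corners.
- plug_b: A second, same. Steel spark plug with white insulator, 84 mm long, 60 g, lying on its side. Origin on its long axis, mid hexagon (the balance point), 10.5 mm above its support; x along the plug to the thread end (+42 mm, 14 mm dia.); terminal end -42 mm (12 mm dia. insulator). Hexagon x -10 to +10 mm, a flat down: 21 mm high, 24 mm wide over its corners.
- nut_a: Plain steel wheel nut with a domed top, 60 g, standing on its open end: hexagon 22 mm across flats (25 mm across corners), 24 mm high, with a 10 mm dome on it, 34 mm in all. Origin at the centre of its underside, z up. Two of its flats face +y and -y, the others every 60 degrees.
- nut_b: A second, same. Plain steel wheel nut with a domed top, 60 g, standing on its open end: hexagon 22 mm across flats (25 mm across corners), 24 mm high, with a 10 mm dome on it, 34 mm in all. Origin at the centre of its underside, z up. Two of its flats face +y and -y, the others every 60 degrees.
- bearing: A ball bearing, a steel ring with black seals lying flat: 52 mm outside diameter, 20 mm bore, 15 mm high. Origin at the centre of its underside, z up. About 130 g.
- tray_plug: Blue stock tray for spark plugs, fixed. The three trays differ only by their samples. Origin: underside, below the centre of the open empty bay, z up. Bay inside 110 mm (x) by 160 mm (y), floor 4 mm thick, walls 4 mm, rim 25 mm above the bench. On its +x side a solid step 25 mm high (x +59 to +115 mm) bears fixed samples of spark plugs, up to 59 mm above the bench.
- tray_nut: Blue stock tray for wheel nuts, fixed. The three trays differ only by their samples. Origin: underside, below the centre of the open empty bay, z up. Bay inside 110 mm (x) by 160 mm (y), floor 4 mm thick, walls 4 mm, rim 25 mm above the bench. On its +x side a solid step 25 mm high (x +59 to +115 mm) bears fixed samples of wheel nuts, up to 59 mm above the bench.
- tray_bearing: Blue stock tray for bearings, fixed. The three trays differ only by their samples. Origin: underside, below the centre of the open empty bay, z up. Bay inside 110 mm (x) by 160 mm (y), floor 4 mm thick, walls 4 mm, rim 25 mm above the bench. On its +x side a solid step 25 mm high (x +59 to +115 mm) bears fixed samples of bearings, up to 59 mm above the bench.
- jar: A small closed jar with a black lid, 50 mm in diameter and 55 mm high, standing loose among the parts; a bystander to be left alone. Origin at the centre of its underside.
- carton: A small closed cardboard carton, 60 mm (x) by 45 mm (y) and 36 mm high, loose among the parts; a bystander to be left alone. Origin at the centre of its underside.
There are look-alikes about, which are no part of the job. What is shaped like the plug_a but pink or red is not meant.

How it is judged:
By the outcome, as a careful person would: the job done as asked, in the order asked, and still so for the second after the job is handed in, with the robot touching nothing.
It also fails if it takes over 144 s, if anything falls off the work surface, if the arm or the gripper's body presses on something with over 40 N, if the wrist force passes 120 N, or if a joint passes its speed limit or range.

## Robot

A 6-joint arm with a two-finger parallel gripper is mounted at the origin on the work surface. World frame = base frame: x ahead of the robot, y to its left, z up, the work surface at z = 0. Lengths are in m, angles in rad, forces in N, time in s.
With the tool pointing down it reaches from about 0.35 to 0.775 m from the base axis. Payload 5.5 kg.
Tool frame: the origin (TCP) lies at the very end of the fingers, on their centre line; the grasp point (between the pads) lies behind it (env.hold_point_z is the z of the grasp point in the tool frame, in m); z points along the fingers, y is the line along which they close (so a half turn about z gives the same grasp; the last joint's range is limited). The gripper opens to 85 mm and grips with 20 to 120 N. Pads are 22 mm wide; open, the fingers measure 114 mm over their backs; the gripper's body (76 mm by 85 mm) begins 54 mm behind the grasp point. The pads swing forward as they close: fully open they stand 13 mm farther back than shut.
Start: joints at [-1.341, 0.313, 0.046, 1.304, 0, 1.431], TCP at [0.208, -0.536, 0.231] pointing down, gripper open.
Joint ranges: [-2.76, 2.76], [-0.86, 1.69], [-1.03, 1.26], [-2.2, 2.34], [-1.47, 1.5], [-3.14, 3.14]. Speed limits (rad/s): [2.57, 2.57, 3.14, 3.14, 3.14, 3.14].

## Interface

Orientations are given as a unit quaternion [w, x, y, z].
In Python, from workcell import env gives the robot as it stands.
- The arm moves only by the tool arm_command, never from a script. Its argument "rows" is a list of rows, each an object with "delta_pos": the shift along the tool's x, y, z scaled (see below), a list of three; "rot": the turn, a rotation vector about the tool's x, y, z scaled (see below), a list of three; "fingers": the closure, from 0 (fully open) to 1 (shut). A call has 1 to 20 rows; each row shifts and turns the commanded pose from where the row before left it, along the tool's axes as they then stand; what a row does not reach is not made up. The controller multiplies each number of a shift by 0.02 m and each number of a turn by 360 degrees. A row lasts 1/10 s, in which the tool goes at most 50 mm and 8.59 degrees, less where a joint would pass 70% of its speed; a pose out of reach is approached as far as the arm can. A call with a number of a shift or a turn outside -1 to 1 is refused whole. A call with a gripper value outside its range is refused whole. The fingers move at their own pace and stop on an object; "squeeze" is the grip in N (left out, the last holds). Time passes only in rows, so rows that do not move let the fingers close. It gives the time, the measured TCP pose, the force and the opening at its end, in the units of the state.
- env.get_state(): the state, without advancing time (a new reading comes with each control period).
- env.read_camera(name): name is "side" or "top"; returns (picture, depth): 400x640x3 uint8, blue, green, red; 400x640 float32, m along the optical axis (not along the pixel's ray), 0 where there is no reading.
- env.get_calibration(name): a dict with "mtx" (3x3 intrinsics, pixels), "R" (3x3) and "t" (3): a world point X has camera coordinates R X + t. Camera axes: x right, y down, z forward; pixel columns grow to the right and rows downward; lengths in m; the calibration is good to about 2 mm. A picture is of the moment at which its call begins. get_calibration takes no time and is no camera call.
- env.hand_in(): hands the job in, once; it reports no verdict.
The state is a dict: "clock": time; "joint_pos": joint angles; "qvel": joint speeds; "tau": joint torques, N m; "tcp_pos": TCP position; "orientation": TCP orientation; "wrist_force": force on the tool from outside, world axes, zero at the start; "ft_torque": the same for the moment, N m; "finger_gap": finger opening in m.
Only numpy, scipy, OpenCV 4.12 (cv2) and the standard library are available. Lean on these libraries where they do the work, as an engineer would, in place of code of your own. Each camera call takes 0.05 s, during which the arm holds its last target. There are 200 camera calls.

## Working session

There is one attempt and no reset: what is moved stays moved. The work goes in short steps, Python scripts to look and compute and a tool call to move; the robot and the scene stay as the last step left them, time stands still between calls to the robot, and variables do not carry over. Pictures are saved under pics/ and viewed, on a budget of 14 in all, crops included, one or two more only if the job needs it, and the job is handed in when it is done.

Besides the shell and the picture viewer there is one more tool, called after "Call:" as name(argument=value, ...), one argument or row to a line, values as JSON. arm_command: Moves the arm, as the interface text tells. Shifts and turns lie within -1 to 1; 1 stands for 0.02 m of shift or 360 degrees of turn. Its arguments: {"type":"object","properties":{"rows":{"type":"array","items":{"type":"object","properties":{"delta_pos":{"type":"array","items":{"type":"number","minimum":-1,"maximum":1}},"rot":{"type":"array","items":{"type":"number","minimum":-1,"maximum":1}},"fingers":{"type":"number"}}}},"squeeze":{"type":"number"}},"required":["rows"]}

```bash
mkdir -p pics; ls; python3 - <<'E'
from workcell import env
import cv2,numpy as np
for n in("top","side"):
    p,d=env.read_camera(n); cv2.imwrite(f"pics/{n}0.png",p); np.save(f"{n}0.npy",d)
    c=env.get_calibration(n); print(n,c, (-c['R'].T@c['t']))
s=env.get_state();print(s); print(env.hold_point_z)
E
```

```text
pics
top {'mtx': array([[457.48447706,   0.        , 322.72339369],
       [  0.        , 457.48447706, 203.87745702],
       [  0.        ,   0.        ,   1.        ]]), 'R': array([[ 0.02308373, -0.99972917, -0.00295424],
       [-0.99384936, -0.02262763, -0.10840404],
       [ 0.10830783,  0.00543844, -0.99410253]]), 't': array([0.03486739, 0.48973953, 1.10446128])} [0.36630064 0.03993305 1.1511405 ]
side {'mtx': array([[414.9311487 ,   0.        , 332.54857123],
       [  0.        , 414.9311487 , 196.68957216],
       [  0.        ,   0.        ,   1.        ]]), 'R': array([[ 0.98832709, -0.15234052, -0.00138907],
       [-0.08034716, -0.51347165, -0.8543367 ],
       [ 0.12943685,  0.84447571, -0.51971807]]), 't': array([-0.47602313,  0.12580151,  0.95133948])} [ 0.35743596 -0.81130519  0.60124394]
{'clock': 0.1, 'joint_pos': array([-1.34059592e+00,  3.13934954e-01,  4.50932760e-02,  1.30361611e+00,
        7.09068492e-06,  1.43119198e+00]), 'qvel': array([-0.00041359, -0.00157185,  0.00180084, -0.00029821, -0.00026176,
       -0.00033377]), 'tau': array([ 2.23122508e-03, -4.81728530e+01,  2.99242562e+01,  1.27802073e-02,
       -1.78882760e-04,  3.92023853e-07]), 'tcp_pos': array([ 0.20770857, -0.5356787 ,  0.23049284]), 'orientation': array([-8.30039362e-04,  9.82953865e-01,  1.83850508e-01, -3.40759052e-05]), 'wrist_force': array([-0.74290547, -0.43699499, -0.16410678]), 'ft_torque': array([-0.00039175, -0.02767427,  0.02707997]), 'finger_gap': 0.08548494971667213}
-0.0187
```

View pics/top0.png

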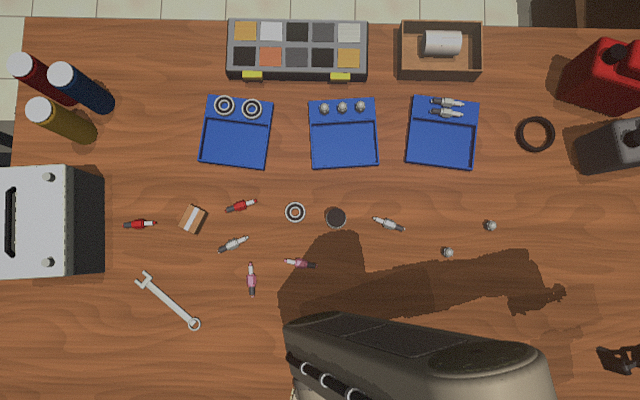

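View pics/side0.png

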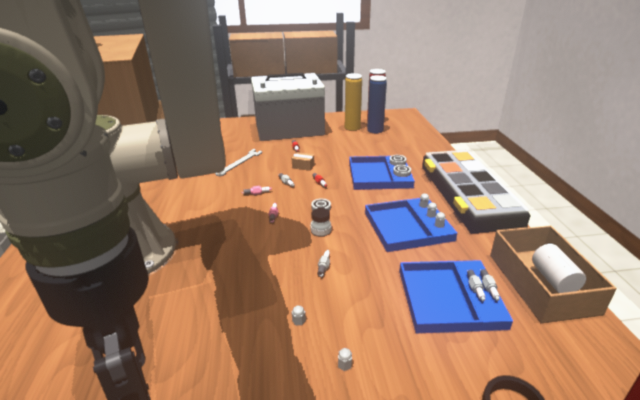

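Top view: the white plugs are at px (388,224) and (233,244), nuts at (490,225) and (447,252), the bearing at (295,212), jar at (335,217) and carton at (193,219). The trays run bearing (235,132), nut (343,134), plug (443,133) from left to right. The side view agrees, with the pink/red plugs as look-alikes. Next I'll enlarge and measure.

```bash
cat > h.py <<'E'
import numpy as np, cv2
from workcell import env
def cast(n,u,v,z):
    c=env.get_calibration(n); r=c['R'].T@np.linalg.inv(c['mtx'])@np.array([u,v,1.]); o=-c['R'].T@c['t']
    return o+r*(z-o[2])/r[2]
def proj(n,X):
    c=env.get_calibration(n); q=c['mtx']@(c['R']@np.array(X)+c['t']); return q[:2]/q[2]
def cloud(n,d):
    c=env.get_calibration(n); v,u=np.indices(d.shape)
    p=np.stack([u,v,np.ones_like(u)],-1)@np.linalg.inv(c['mtx']).T*d[...,None]
    return (p-c['t'])@c['R']
E
python3 - <<'E'
from h import *
p=cv2.imread('pics/top0.png'); d=np.load('top0.npy'); W=cloud('top',d)
z0=np.median(W[300:330,60:130,2]); print('bench z',z0, W[300:330,60:130,2].std())
for nm,(u,v),r in [('pa',(388,224),20),('pb',(233,244),19),('na',(490,225),11),('nb',(447,252),11),('bear',(295,212),14),('jar',(335,217),16),('carton',(193,219),20)]:
    m=np.zeros(d.shape,np.uint8); m[v-r:v+r+1,u-r:u+r+1]=1
    m&=((W[...,2]-z0)>0.006).astype(np.uint8)
    k,l,st,ce=cv2.connectedComponentsWithStats(m); i=1+np.argmax(st[1:,4]); m=l==i
    P=W[m]; top=P[P[:,2]>np.percentile(P[:,2],95)-0.006]
    xy=P[:,:2]; c=xy.mean(0); e,V=np.linalg.eigh(np.cov((xy-c).T))
    vv,uu=np.nonzero(m)
    print(nm,st[i],'mean',c.round(4),'top',top.mean(0).round(4),len(top),'zmax',P[:,2].max().round(4),'axis',V[:,1].round(3),np.sqrt(e).round(4),'px',uu.mean().round(1),vv.mean().round(1))
# tray: blue mask
hsv=cv2.cvtColor(p,cv2.COLOR_BGR2HSV); b=cv2.inRange(hsv,(105,150,60),(125,255,255)); b[:85]=0;b[180:]=0;b[:,:180]=0;b[:,490:]=0
for c in cv2.findContours(b,cv2.RETR_EXTERNAL,cv2.CHAIN_APPROX_NONE)[0]:
    if cv2.contourArea(c)>1000:
        q=np.array([cast('top',*x[0],0.025)[:2] for x in c],np.float32); R=cv2.minAreaRect(q);print('tray',R,cv2.boxPoints(R).round(4).tolist())
def crop(u0,u1,v0,v1): return cv2.resize(p[v0:v1,u0:u1],None,fx=4,fy=4,interpolation=cv2.INTER_CUBIC)
cv2.imwrite('pics/crop0.png',np.vstack([crop(165,355,195,270),crop(330,520,195,270)]))
E
```

```text
bench z 0.0011186080978708346 0.07087936747418376
pa [373 217  32  15 208] mean [ 0.4436 -0.1166] top [ 0.4426 -0.1145  0.0574] 93 zmax 1.1511 axis [-0.104  0.995] [0.0124 0.0269] px 388.9 223.4
pb [217 235  32  18 207] mean [0.386  0.2671] top [0.3849 0.2682 0.0322] 101 zmax 1.1511 axis [-0.257  0.966] [0.0087 0.0247] px 231.8 243.6
na [484 220  13  10  96] mean [ 0.4458 -0.3618] top [ 0.4446 -0.359   0.0602] 42 zmax 1.1511 axis [-0.195  0.981] [0.0062 0.0426] px 490.1 224.7
nb [442 247  11  10  90] mean [ 0.3787 -0.2602] top [ 0.3793 -0.2625  0.0333] 44 zmax 0.0382 axis [-0.997  0.083] [0.0059 0.0062] px 447.2 251.5
bear [285 201  20  21 287] mean [0.4691 0.1158] top [0.4694 0.115  0.0218] 205 zmax 1.1511 axis [-0.811 -0.585] [0.0136 0.0157] px 294.5 211.5
jar [326 208  20  21 335] mean [0.4536 0.0144] top [0.4553 0.0134 0.0563] 242 zmax 0.0622 axis [0.48  0.877] [0.0122 0.0124] px 335.5 217.6
carton [178 204  30  30 529] mean [0.4439 0.3643] top [0.4453 0.3666 0.0375] 405 zmax 0.044 axis [-0.899  0.438] [0.0143 0.0175] px 192.3 218.8
tray ((0.6719847917556763, -0.0009504705667495728), (0.1706969141960144, 0.16625113785266876), 4.952908515930176) [[0.579800009727478, 0.07450000196695328], [0.5940999984741211, -0.09109999984502792], [0.76419997215271, -0.07639999687671661], [0.7498000264167786, 0.08919999748468399]]
tray ((0.6797499656677246, -0.25127655267715454), (0.1663016974925995, 0.17047767341136932), 83.61701202392578) [[0.5857999920845032, -0.32440000772476196], [0.7552000284194946, -0.3434000015258789], [0.7736999988555908, -0.17810000479221344], [0.6043000221252441, -0.15919999778270721]]
tray ((0.6673210263252258, 0.2700345516204834), (0.16829916834831238, 0.17379792034626007), 83.67241668701172) [[0.5716999769210815, 0.19599999487400055], [0.7444000244140625, 0.17679999768733978], [0.7630000114440918, 0.3440999984741211], [0.5902000069618225, 0.36320000886917114]]
```

View pics/crop0.png

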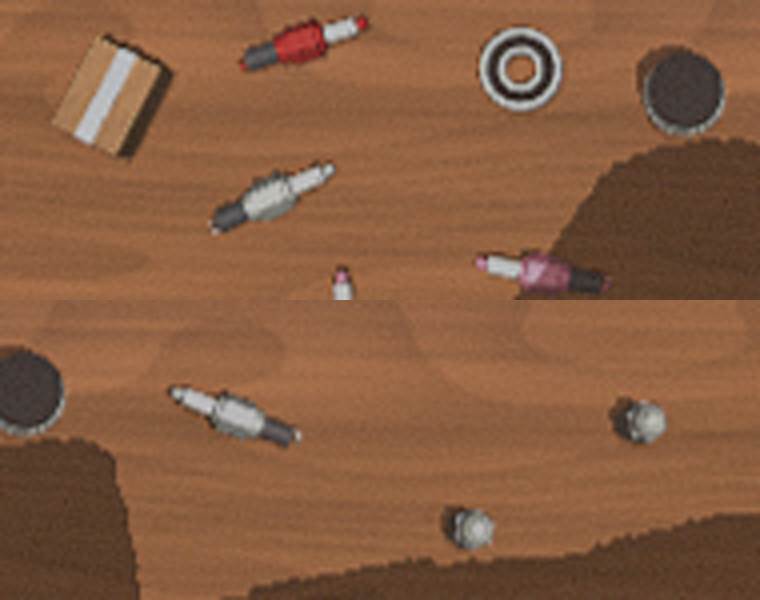

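Crop: each plug's dark thread end and white terminal end are clear. Plug_a's thread end is at px (404,229) and its terminal at (373,218). Plug_b's are at (218,252.5) and (248,236.5). Nut domes are at (491,225.5) and (449,252), and the bearing ring is centred at (295,212).

```bash
cat >> h.py <<'E'
def go(x,y,z,phi=None,n=None):
    """print per-row numbers for moving from the present pose (tool down) to x,y,z; phi: world angle of tool x, deg"""
    s=env.get_state(); from scipy.spatial.transform import Rotation as Ro
    q=s['orientation']; R=Ro.from_quat([q[1],q[2],q[3],q[0]]).as_matrix()
    d=R.T@(np.array([x,y,z])-s['tcp_pos']); ph=np.degrees(np.arctan2(R[1,0],R[0,0]))
    print('tcp',s['tcp_pos'].round(4),'phi',ph.round(2),'tilt',R[2].round(3),'gap',s['finger_gap'].round(4),'F',s['wrist_force'].round(1),'t',round(s['clock'],2))
    dp=0 if phi is None else (phi-ph+180)%360-180
    k=n or int(np.ceil(max(np.abs(d).max()/.02,abs(dp)/8.5,1)))
    print('total units xyz',(d/.02).round(2),'total rotz',round(-dp/360,4),'rows',k,'per row',(d/.02/k).round(3),'rotz/row',round(-dp/360/k,4))
E
python3 - <<'E'
from h import *
for n,a,b,c in [('a',(404.3,229),(373,218),(389.5,223.8)),('b',(218,252.5),(248.3,236.5),(232.5,244.5))]:
    A,B,C=[cast('top',*q,.0105) for q in(a,b,c)]; print(n,C.round(4),((A+B)/2).round(4),np.degrees(np.arctan2(*(A-B)[1::-1])).round(1),np.linalg.norm(A-B))
for u in[(491.3,225.5),(448.8,252)]: print('nut',cast('top',*u,.027).round(4))
for u in [(345,358),(298.5,315)]: print('nut side',cast('side',*u,.017).round(4))
print('bear',cast('top',295,212,.015).round(4),'pa side',cast('side',324,261,.0105).round(4),'pb side',cast('side',287,180,.0105).round(4))
go(.443,-.117,.09,70.5)
E
```

```text
a [ 0.4444 -0.1216  0.0105] [ 0.4451 -0.1194  0.0105] -108.2 0.08236778174928025
b [0.3839 0.268  0.0105] [0.384  0.2663 0.0105] 119.3 0.0843883705497171
nut [ 0.4448 -0.3691  0.027 ]
nut [ 0.3776 -0.2644  0.027 ]
nut side [ 0.4451 -0.3722  0.017 ]
nut side [ 0.3769 -0.2674  0.017 ]
bear [0.4681 0.1148 0.015 ] pa side [ 0.445  -0.1155  0.0105] pb side [0.3869 0.2624 0.0105]Traceback (most recent call last):
  File "<stdin>", line 7, in <module>
  File "h.py", line 17, in go
    print('tcp',s['tcp_pos'].round(4),'phi',ph.round(2),'tilt',R[2].round(3),'gap',s['finger_gap'].round(4),'F',s['wrist_force'].round(1),'t',round(s['clock'],2))
                                                                                   ^^^^^^^^^^^^^^^^^^^^^
AttributeError: 'float' object has no attribute 'round'
```

```bash
sed -i "s/s\['finger_gap'\].round(4)/round(float(s['finger_gap']),4)/" h.py; python3 -c "
from h import *
go(.4447,-.119,.1,71.8)"
```

```text
tcp [ 0.2077 -0.5357  0.2305] phi 21.19 tilt [ 0.    -0.002 -1.   ] gap 0.0855 F [-0.7 -0.4 -0.2] t 0.1
total units xyz [ 18.58 -15.13   6.55] total rotz -0.1406 rows 19 per row [ 0.978 -0.796  0.345] rotz/row -0.0074
```

Call:
arm_command(
  rows=[
    {"delta_pos": [0,0,0.9],"rot": [0,0,-0.0234],"fingers": 0},
    {"delta_pos": [0,0,0.9],"rot": [0,0,-0.0234],"fingers": 0},
    {"delta_pos": [0,0,0.9],"rot": [0,0,-0.0234],"fingers": 0},
    {"delta_pos": [0,0,0.9],"rot": [0,0,-0.0234],"fingers": 0},
    {"delta_pos": [0,0,0.9],"rot": [0,0,-0.0234],"fingers": 0},
    {"delta_pos": [0,0,0.9],"rot": [0,0,-0.0234],"fingers": 0},
    {"delta_pos": [0,0,0],"rot": [0,0,0],"fingers": 0},
  ],
  squeeze=40,
)

```text
clock: 0.8
tcp_pos: [0.2073, -0.5339, 0.1203]
orientation: [-0.003, 0.81, 0.586, 0.001]
wrist_force: [0.6, -0.3, -0.0]
finger_gap: 0.0856
```

```bash
python3 -c "
from h import *
go(.4447,-.119,.1,71.8)"
```

```text
tcp [ 0.2073 -0.5339  0.1203] phi 71.75 tilt [ 0.005 -0.003 -1.   ] gap 0.0856 F [ 0.6 -0.3 -0. ] t 0.8
total units xyz [23.41  4.78  1.12] total rotz -0.0001 rows 24 per row [0.975 0.199 0.047] rotz/row -0.0
```

Call:
arm_command(
  rows=[
    {"delta_pos": [1,0.2,0.05],"fingers": 0},
    {"delta_pos": [1,0.2,0.05],"fingers": 0},
    {"delta_pos": [1,0.2,0.05],"fingers": 0},
    {"delta_pos": [1,0.2,0.05],"fingers": 0},
    {"delta_pos": [1,0.2,0.05],"fingers": 0},
    {"delta_pos": [1,0.2,0.05],"fingers": 0},
    {"delta_pos": [1,0.2,0.05],"fingers": 0},
    {"delta_pos": [1,0.2,0.05],"fingers": 0},
    {"delta_pos": [1,0.2,0.05],"fingers": 0},
    {"delta_pos": [1,0.2,0.05],"fingers": 0},
    {"delta_pos": [1,0.2,0.05],"fingers": 0},
    {"delta_pos": [1,0.2,0.05],"fingers": 0},
    {"delta_pos": [1,0.2,0.05],"fingers": 0},
    {"delta_pos": [1,0.2,0.05],"fingers": 0},
    {"delta_pos": [1,0.2,0.05],"fingers": 0},
    {"delta_pos": [1,0.2,0.05],"fingers": 0},
    {"delta_pos": [1,0.2,0.05],"fingers": 0},
    {"delta_pos": [1,0.2,0.05],"fingers": 0},
    {"delta_pos": [1,0.2,0.05],"fingers": 0},
    {"delta_pos": [1,0.2,0.05],"fingers": 0},
  ],
)

```text
schema error: expected keys delta_pos, rot, fingers
```

```bash
python3 -c "
from h import *
go(.4447,-.119,.05,71.8)"
```

```text
tcp [ 0.2073 -0.5339  0.1203] phi 71.75 tilt [ 0.005 -0.003 -1.   ] gap 0.0856 F [ 0.6 -0.3 -0. ] t 0.8
total units xyz [23.4   4.79  3.62] total rotz -0.0001 rows 24 per row [0.975 0.2   0.151] rotz/row -0.0
```

Call:
arm_command(
  rows=[
    {"delta_pos": [1,0.2,0.05],"rot": [0,0,0],"fingers": 0},
    {"delta_pos": [1,0.2,0.05],"rot": [0,0,0],"fingers": 0},
    {"delta_pos": [1,0.2,0.05],"rot": [0,0,0],"fingers": 0},
    {"delta_pos": [1,0.2,0.05],"rot": [0,0,0],"fingers": 0},
    {"delta_pos": [1,0.2,0.05],"rot": [0,0,0],"fingers": 0},
    {"delta_pos": [1,0.2,0.05],"rot": [0,0,0],"fingers": 0},
    {"delta_pos": [1,0.2,0.05],"rot": [0,0,0],"fingers": 0},
    {"delta_pos": [1,0.2,0.05],"rot": [0,0,0],"fingers": 0},
    {"delta_pos": [1,0.2,0.05],"rot": [0,0,0],"fingers": 0},
    {"delta_pos": [1,0.2,0.05],"rot": [0,0,0],"fingers": 0},
    {"delta_pos": [1,0.2,0.05],"rot": [0,0,0],"fingers": 0},
    {"delta_pos": [1,0.2,0.05],"rot": [0,0,0],"fingers": 0},
    {"delta_pos": [1,0.2,0.05],"rot": [0,0,0],"fingers": 0},
    {"delta_pos": [1,0.2,0.05],"rot": [0,0,0],"fingers": 0},
    {"delta_pos": [1,0.2,0.05],"rot": [0,0,0],"fingers": 0},
    {"delta_pos": [1,0.2,0.05],"rot": [0,0,0],"fingers": 0},
    {"delta_pos": [1,0.2,0.05],"rot": [0,0,0],"fingers": 0},
    {"delta_pos": [1,0.2,0.05],"rot": [0,0,0],"fingers": 0},
    {"delta_pos": [1,0.2,0.05],"rot": [0,0,0],"fingers": 0},
    {"delta_pos": [1,0.2,0.05],"rot": [0,0,0],"fingers": 0},
  ],
)

```text
clock: 2.8
tcp_pos: [0.4098, -0.1805, 0.1039]
orientation: [0.001, 0.811, 0.585, 0.0]
wrist_force: [0.4, 0.2, -0.9]
finger_gap: 0.0853
```

```bash
python3 -c "
from h import *
go(.4447,-.119,.05,71.8)
p,d=env.read_camera('top');cv2.imwrite('pics/t1.png',p)
p2,d=env.read_camera('side');cv2.imwrite('pics/s1.png',p2)"
```

```text
tcp [ 0.4098 -0.1805  0.1039] phi 71.59 tilt [-0.     0.001 -1.   ] gap 0.0853 F [ 0.4  0.2 -0.9] t 2.8
total units xyz [3.47 0.68 2.7 ] total rotz -0.0006 rows 4 per row [0.867 0.171 0.674] rotz/row -0.0001
```

Call:
arm_command(
  rows=[
    {"delta_pos": [0.87,0.17,0.5],"rot": [0,0,0],"fingers": 0},
    {"delta_pos": [0.87,0.17,0.5],"rot": [0,0,0],"fingers": 0},
    {"delta_pos": [0.87,0.17,0.5],"rot": [0,0,0],"fingers": 0},
    {"delta_pos": [0.87,0.17,0.5],"rot": [0,0,0],"fingers": 0},
    {"delta_pos": [0,0,0.7],"rot": [0,0,0],"fingers": 0},
    {"delta_pos": [0,0,0.7],"rot": [0,0,0],"fingers": 0},
    {"delta_pos": [0,0,0.7],"rot": [0,0,0],"fingers": 0},
    {"delta_pos": [0,0,0.5],"rot": [0,0,0],"fingers": 0},
    {"delta_pos": [0,0,0],"rot": [0,0,0],"fingers": 0},
  ],
)

```text
clock: 3.8
tcp_pos: [0.4429, -0.1196, 0.0104]
orientation: [-0.001, 0.811, 0.585, -0.001]
wrist_force: [0.2, 0.1, 0.4]
finger_gap: 0.0853
```

```bash
python3 -c "
from h import *
go(.4447,-.119,.004,71.8)
p2,d=env.read_camera('side');u,v=proj('side',[.4447,-.119,.01]).astype(int);print(u,v);cv2.imwrite('pics/s2.png',cv2.resize(p2[max(v-60,0):v+60,u-80:u+80],None,fx=4,fy=4,interpolation=cv2.INTER_CUBIC))"
```

```text
tcp [ 0.4429 -0.1196  0.0104] phi 71.66 tilt [-0.    -0.002 -1.   ] gap 0.0853 F [0.2 0.1 0.4] t 3.8
total units xyz [0.05 0.08 0.32] total rotz -0.0004 rows 1 per row [0.055 0.077 0.319] rotz/row -0.0004
324 262
```

View pics/s2.png

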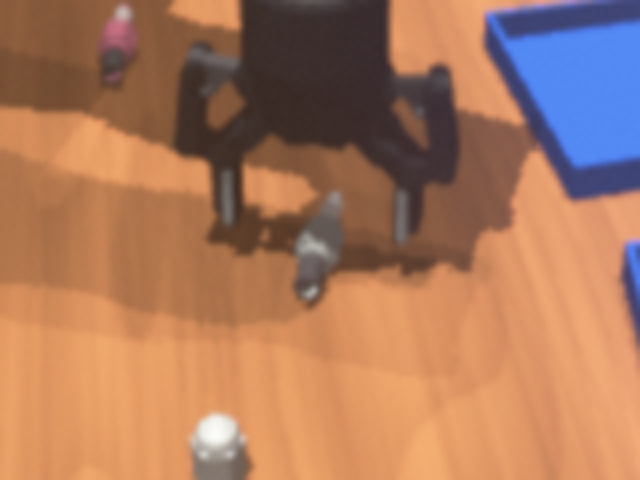

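The plug lies centred between the open fingers, aligned with the tool (crop px 318,245). I'll lower and close.

Call:
arm_command(
  rows=[
    {"delta_pos": [0,0,0.32],"rot": [0,0,0],"fingers": 0},
    {"delta_pos": [0,0,0],"rot": [0,0,0],"fingers": 1},
    {"delta_pos": [0,0,0],"rot": [0,0,0],"fingers": 1},
    {"delta_pos": [0,0,0],"rot": [0,0,0],"fingers": 1},
    {"delta_pos": [0,0,0],"rot": [0,0,0],"fingers": 1},
    {"delta_pos": [0,0,0],"rot": [0,0,0],"fingers": 1},
    {"delta_pos": [0,0,0],"rot": [0,0,0],"fingers": 1},
    {"delta_pos": [0,0,0],"rot": [0,0,0],"fingers": 1},
    {"delta_pos": [0,0,0],"rot": [0,0,0],"fingers": 1},
    {"delta_pos": [0,0,0],"rot": [0,0,0],"fingers": 1},
  ],
)

```text
clock: 4.85
tcp_pos: [0.4441, -0.1197, 0.0054]
orientation: [0.0, 0.81, 0.586, 0.0]
wrist_force: [-0.7, -0.5, 6.0]
finger_gap: 0.0221
```

```bash
python3 -c "
from h import *
go(.4447,-.119,.09,71.8)
p2,d=env.read_camera('side');u,v=proj('side',[.4447,-.119,.01]).astype(int);print(u,v);cv2.imwrite('pics/s3.png',cv2.resize(p2[max(v-60,0):v+60,u-80:u+80],None,fx=4,fy=4,interpolation=cv2.INTER_CUBIC))"
```

```text
tcp [ 0.4441 -0.1197  0.0054] phi 71.73 tilt [-0.     0.001 -1.   ] gap 0.0221 F [-0.7 -0.5  6. ] t 4.85
total units xyz [ 0.04  0.02 -4.23] total rotz -0.0002 rows 5 per row [ 0.008  0.004 -0.846] rotz/row -0.0
324 262
```

View pics/s3.png

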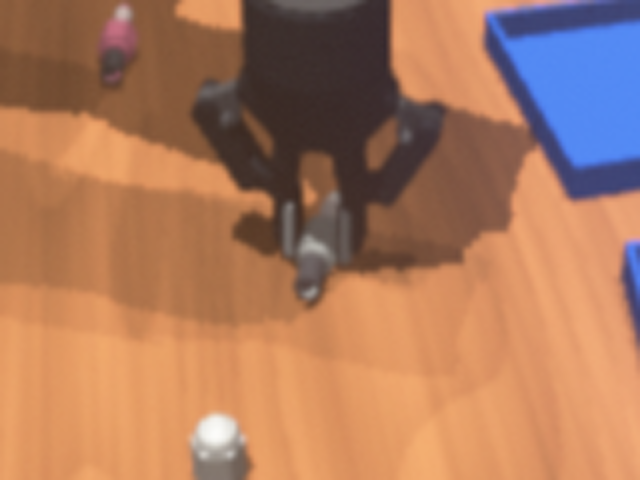

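Call:
arm_command(
  rows=[
    {"delta_pos": [0,0,-0.5],"rot": [0,0,0],"fingers": 1},
    {"delta_pos": [0,0,-0.9],"rot": [0,0,0],"fingers": 1},
    {"delta_pos": [0,0,-0.9],"rot": [0,0,0.0217],"fingers": 1},
    {"delta_pos": [0,0,-0.9],"rot": [0,0,0.0217],"fingers": 1},
    {"delta_pos": [0,0,-0.9],"rot": [0,0,0.0217],"fingers": 1},
    {"delta_pos": [0,0,-0.1],"rot": [0,0,0.0217],"fingers": 1},
    {"delta_pos": [0,0,0],"rot": [0,0,0.0217],"fingers": 1},
    {"delta_pos": [0,0,0],"rot": [0,0,0.0217],"fingers": 1},
    {"delta_pos": [0,0,0],"rot": [0,0,0.0217],"fingers": 1},
    {"delta_pos": [0,0,0],"rot": [0,0,0.0217],"fingers": 1},
    {"delta_pos": [0,0,0],"rot": [0,0,0.0217],"fingers": 1},
    {"delta_pos": [0,0,0],"rot": [0,0,0.0217],"fingers": 1},
    {"delta_pos": [0,0,0],"rot": [0,0,0],"fingers": 1},
  ],
)

```text
clock: 6.2
tcp_pos: [0.4439, -0.1196, 0.0892]
orientation: [0.0, 0.998, -0.056, 0.0]
wrist_force: [-0.3, 0.2, -0.9]
finger_gap: 0.0219
```

```bash
python3 -c "
from h import *
go(.6578,-.2115,.06,-6.4)"
```

```text
tcp [ 0.4439 -0.1196  0.0892] phi -6.41 tilt [ 0.  0. -1.] gap 0.0219 F [-0.3  0.2 -0.9] t 6.2
total units xyz [11.14  3.37  1.46] total rotz -0.0 rows 12 per row [0.929 0.281 0.122] rotz/row -0.0
```

Call:
arm_command(
  rows=[
    {"delta_pos": [0.93,0.28,0],"rot": [0,0,0],"fingers": 1},
    {"delta_pos": [0.93,0.28,0],"rot": [0,0,0],"fingers": 1},
    {"delta_pos": [0.93,0.28,0],"rot": [0,0,0],"fingers": 1},
    {"delta_pos": [0.93,0.28,0],"rot": [0,0,0],"fingers": 1},
    {"delta_pos": [0.93,0.28,0],"rot": [0,0,0],"fingers": 1},
    {"delta_pos": [0.93,0.28,0],"rot": [0,0,0],"fingers": 1},
    {"delta_pos": [0.93,0.28,0],"rot": [0,0,0],"fingers": 1},
    {"delta_pos": [0.93,0.28,0],"rot": [0,0,0],"fingers": 1},
    {"delta_pos": [0.93,0.28,0],"rot": [0,0,0],"fingers": 1},
    {"delta_pos": [0.93,0.28,0],"rot": [0,0,0],"fingers": 1},
    {"delta_pos": [0.93,0.28,0],"rot": [0,0,0],"fingers": 1},
    {"delta_pos": [0.93,0.28,0],"rot": [0,0,0],"fingers": 1},
    {"delta_pos": [0,0,0.7],"rot": [0,0,0],"fingers": 1},
    {"delta_pos": [0,0,0.7],"rot": [0,0,0],"fingers": 1},
    {"delta_pos": [0,0,0.7],"rot": [0,0,0],"fingers": 1},
    {"delta_pos": [0,0,0],"rot": [0,0,0],"fingers": 1},
  ],
)

```text
clock: 7.8
tcp_pos: [0.6551, -0.2097, 0.0431]
orientation: [-0.001, 0.998, -0.055, -0.003]
wrist_force: [-0.3, 0.1, -1.5]
finger_gap: 0.0218
```

```bash
python3 -c "
from h import *
go(.6578,-.2115,.0105,-6.4)
p2,d=env.read_camera('side');u,v=proj('side',[.655,-.24,.02]).astype(int);print(u,v);a=cv2.resize(p2[max(v-60,0):v+60,u-80:u+80],None,fx=4,fy=4,interpolation=cv2.INTER_CUBIC);cv2.imwrite('pics/s4.png',a)"
```

```text
tcp [ 0.6551 -0.2097  0.0431] phi -6.34 tilt [-0.007 -0.002 -1.   ] gap 0.0218 F [-0.3  0.1 -1.5] t 7.8
total units xyz [0.16 0.08 1.63] total rotz 0.0002 rows 2 per row [0.078 0.039 0.814] rotz/row 0.0001
437 287
```

View pics/s4.png

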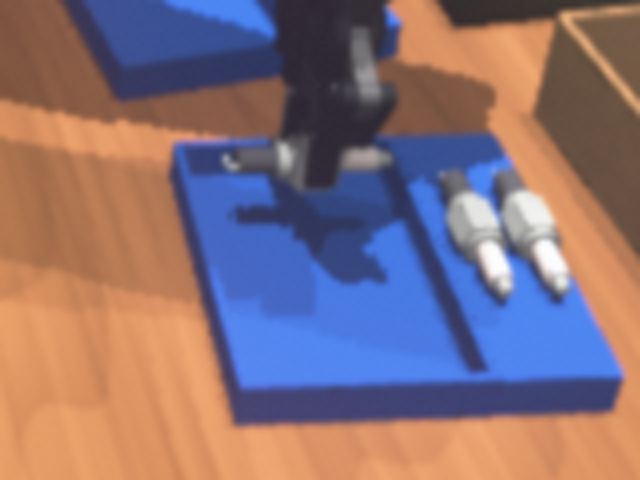

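The plug is held level over the plug bay; its thread end (crop px 230,160) and terminal (392,158) are both inside. I'll lower and release with a partial opening.

Call:
arm_command(
  rows=[
    {"delta_pos": [0.3,0,0.5],"rot": [0,0,0],"fingers": 1},
    {"delta_pos": [0,0,0.5],"rot": [0,0,0],"fingers": 1},
    {"delta_pos": [0,0,0.4],"rot": [0,0,0],"fingers": 1},
    {"delta_pos": [0,0,0.2],"rot": [0,0,0],"fingers": 1},
    {"delta_pos": [0,0,0],"rot": [0,0,0],"fingers": 1},
    {"delta_pos": [0,0,0],"rot": [0,0,0],"fingers": 0.55},
    {"delta_pos": [0,0,0],"rot": [0,0,0],"fingers": 0.55},
    {"delta_pos": [0,0,0],"rot": [0,0,0],"fingers": 0.55},
    {"delta_pos": [0,0,0],"rot": [0,0,0],"fingers": 0.55},
  ],
)

```text
clock: 8.75
tcp_pos: [0.6645, -0.2121, 0.0154]
orientation: [0.0, 0.998, -0.056, 0.0]
wrist_force: [-0.4, 0.5, 0.5]
finger_gap: 0.0387
```

```bash
python3 -c "
from h import *
go(.384,.2665,.1,-60.7)
"
```

```text
tcp [ 0.6645 -0.2121  0.0154] phi -6.39 tilt [ 0.001  0.    -1.   ] gap 0.0387 F [-0.4  0.5  0.5] t 8.75
total units xyz [-16.6  -22.22  -4.25] total rotz 0.1509 rows 23 per row [-0.722 -0.966 -0.185] rotz/row 0.0066
```

Call:
arm_command(
  rows=[
    {"delta_pos": [0,0,-0.5],"rot": [0,0,0],"fingers": 0.55},
    {"delta_pos": [0,0,-1],"rot": [0,0,0],"fingers": 0.55},
    {"delta_pos": [0,0,-1],"rot": [0,0,0],"fingers": 0.55},
    {"delta_pos": [0,0,-1],"rot": [0,0,-0.0232],"fingers": 0},
    {"delta_pos": [0,0,-1],"rot": [0,0,-0.0232],"fingers": 0},
    {"delta_pos": [0,0,0],"rot": [0,0,-0.0232],"fingers": 0},
    {"delta_pos": [0,0,0],"rot": [0,0,-0.0232],"fingers": 0},
    {"delta_pos": [0,0,0],"rot": [0,0,-0.0232],"fingers": 0},
    {"delta_pos": [0,0,0],"rot": [0,0,-0.0232],"fingers": 0},
    {"delta_pos": [0,0,0],"rot": [0,0,-0.0232],"fingers": 0},
    {"delta_pos": [0,0,0],"rot": [0,0,-0.0232],"fingers": 0},
    {"delta_pos": [0,0,0],"rot": [0,0,-0.0232],"fingers": 0},
    {"delta_pos": [0,0,0],"rot": [0,0,-0.0232],"fingers": 0},
    {"delta_pos": [0,0,0],"rot": [0,0,-0.0232],"fingers": 0},
    {"delta_pos": [0,0,0],"rot": [0,0,-0.0232],"fingers": 0},
    {"delta_pos": [0,0,0],"rot": [0,0,-0.0232],"fingers": 0},
    {"delta_pos": [0,0,0],"rot": [0,0,-0.0232],"fingers": 0},
    {"delta_pos": [0,0,0],"rot": [0,0,-0.0232],"fingers": 0},
    {"delta_pos": [0,0,0],"rot": [0,0,0],"fingers": 0},
  ],
)

```text
clock: 10.65
tcp_pos: [0.6644, -0.212, 0.1058]
orientation: [0.0, 0.508, 0.861, 0.0]
wrist_force: [-0.1, -0.0, 1.1]
finger_gap: 0.0855
```

```bash
python3 -c "
from h import *
go(.384,.2665,.11,119.3)
"
```

```text
tcp [ 0.6644 -0.212   0.1058] phi 118.91 tilt [-0.001  0.001 -1.   ] gap 0.0855 F [-0.1 -0.   1.1] t 10.65
total units xyz [27.72 -0.71 -0.23] total rotz -0.0011 rows 28 per row [ 0.99  -0.025 -0.008] rotz/row -0.0
```

Call:
arm_command(
  rows=[
    {"delta_pos": [1,-0.025,0],"rot": [0,0,0],"fingers": 0},
    {"delta_pos": [1,-0.025,0],"rot": [0,0,0],"fingers": 0},
    {"delta_pos": [1,-0.025,0],"rot": [0,0,0],"fingers": 0},
    {"delta_pos": [1,-0.025,0],"rot": [0,0,0],"fingers": 0},
    {"delta_pos": [1,-0.025,0],"rot": [0,0,0],"fingers": 0},
    {"delta_pos": [1,-0.025,0],"rot": [0,0,0],"fingers": 0},
    {"delta_pos": [1,-0.025,0],"rot": [0,0,0],"fingers": 0},
    {"delta_pos": [1,-0.025,0],"rot": [0,0,0],"fingers": 0},
    {"delta_pos": [1,-0.025,0],"rot": [0,0,0],"fingers": 0},
    {"delta_pos": [1,-0.025,0],"rot": [0,0,0],"fingers": 0},
    {"delta_pos": [1,-0.025,0],"rot": [0,0,0],"fingers": 0},
    {"delta_pos": [1,-0.025,0],"rot": [0,0,0],"fingers": 0},
    {"delta_pos": [1,-0.025,0],"rot": [0,0,0],"fingers": 0},
    {"delta_pos": [1,-0.025,0],"rot": [0,0,0],"fingers": 0},
    {"delta_pos": [1,-0.025,0],"rot": [0,0,0],"fingers": 0},
    {"delta_pos": [1,-0.025,0],"rot": [0,0,0],"fingers": 0},
    {"delta_pos": [1,-0.025,0],"rot": [0,0,0],"fingers": 0},
    {"delta_pos": [1,-0.025,0],"rot": [0,0,0],"fingers": 0},
    {"delta_pos": [1,-0.025,0],"rot": [0,0,0],"fingers": 0},
    {"delta_pos": [1,-0.025,0],"rot": [0,0,0],"fingers": 0},
  ],
)

```text
clock: 12.65
tcp_pos: [0.4613, 0.1347, 0.105]
orientation: [0.0, 0.509, 0.861, 0.0]
wrist_force: [-0.0, -0.3, 0.1]
finger_gap: 0.0854
```

```bash
python3 -c "
from h import *
go(.384,.2665,.06,119.3)
"
```

```text
tcp [0.4613 0.1347 0.105 ] phi 118.85 tilt [-0.  0. -1.] gap 0.0854 F [-0.  -0.3  0.1] t 12.65
total units xyz [ 7.64 -0.21  2.25] total rotz -0.0013 rows 8 per row [ 0.955 -0.026  0.281] rotz/row -0.0002
```

Call:
arm_command(
  rows=[
    {"delta_pos": [0.955,-0.025,0],"rot": [0,0,0],"fingers": 0},
    {"delta_pos": [0.955,-0.025,0],"rot": [0,0,0],"fingers": 0},
    {"delta_pos": [0.955,-0.025,0],"rot": [0,0,0],"fingers": 0},
    {"delta_pos": [0.955,-0.025,0],"rot": [0,0,0],"fingers": 0},
    {"delta_pos": [0.955,-0.025,0],"rot": [0,0,0],"fingers": 0},
    {"delta_pos": [0.955,-0.025,0],"rot": [0,0,0],"fingers": 0},
    {"delta_pos": [0.955,-0.025,0],"rot": [0,0,-0.0012],"fingers": 0},
    {"delta_pos": [0.955,-0.025,0],"rot": [0,0,0],"fingers": 0},
    {"delta_pos": [0,0,1],"rot": [0,0,0],"fingers": 0},
    {"delta_pos": [0,0,1],"rot": [0,0,0],"fingers": 0},
    {"delta_pos": [0,0,1],"rot": [0,0,0],"fingers": 0},
    {"delta_pos": [0,0,1],"rot": [0,0,0],"fingers": 0},
    {"delta_pos": [0,0,0.4],"rot": [0,0,0],"fingers": 0},
    {"delta_pos": [0,0,0],"rot": [0,0,0],"fingers": 0},
    {"delta_pos": [0,0,0],"rot": [0,0,0],"fingers": 0},
  ],
)

```text
clock: 14.15
tcp_pos: [0.3849, 0.2656, 0.0174]
orientation: [0.0, 0.505, 0.863, 0.0]
wrist_force: [1.3, 0.3, -0.0]
finger_gap: 0.085
```

```bash
python3 -c "
from h import *
go(.384,.2665,.004,119.3)
"
```

```text
tcp [0.3849 0.2656 0.0174] phi 119.32 tilt [-0.     0.001 -1.   ] gap 0.085 F [ 1.3  0.3 -0. ] t 14.15
total units xyz [ 0.06 -0.02  0.67] total rotz 0.0 rows 1 per row [ 0.063 -0.018  0.671] rotz/row 0.0
```

Call:
arm_command(
  rows=[
    {"delta_pos": [0,0,0.4],"rot": [0,0,0],"fingers": 0},
    {"delta_pos": [0,0,0.25],"rot": [0,0,0],"fingers": 0},
    {"delta_pos": [0,0,0],"rot": [0,0,0],"fingers": 1},
    {"delta_pos": [0,0,0],"rot": [0,0,0],"fingers": 1},
    {"delta_pos": [0,0,0],"rot": [0,0,0],"fingers": 1},
    {"delta_pos": [0,0,0],"rot": [0,0,0],"fingers": 1},
    {"delta_pos": [0,0,0],"rot": [0,0,0],"fingers": 1},
    {"delta_pos": [0,0,0],"rot": [0,0,0],"fingers": 1},
    {"delta_pos": [0,0,0],"rot": [0,0,0],"fingers": 1},
    {"delta_pos": [0,0,0],"rot": [0,0,0],"fingers": 1},
  ],
)

```text
clock: 15.15
tcp_pos: [0.385, 0.2654, 0.0042]
orientation: [0.0, 0.505, 0.863, 0.0]
wrist_force: [-0.7, -0.7, 4.9]
finger_gap: 0.0216
```

```bash
python3 -c "
from h import *
go(.6496,-.2851,.11,-6.4)
p,d=env.read_camera('side');a=[]
for X in ([.384,.2665,.01],[.655,-.24,.02]):
    u,v=proj('side',X).astype(int); a.append(cv2.resize(p[v-45:v+45,u-65:u+65],None,fx=4,fy=4,interpolation=cv2.INTER_CUBIC))
cv2.imwrite('pics/s5.png',cv2.resize(np.vstack(a),None,fx=.8,fy=.8))
"
```

```text
tcp [0.385  0.2654 0.0042] phi 119.33 tilt [-0.     0.001 -1.   ] gap 0.0216 F [-0.7 -0.7  4.9] t 15.15
total units xyz [-30.48  -1.94  -5.28] total rotz 0.3492 rows 31 per row [-0.983 -0.063 -0.17 ] rotz/row 0.0113
```

View pics/s5.png

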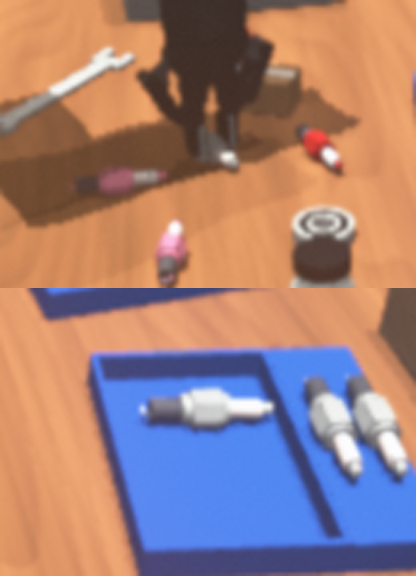

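Plug_b is gripped (gap 21.6 mm). Plug_a lies flat in the plug bay, lower crop px (205,408), with its terminal close to the step. Next I'll lift plug_b and carry it across.

Call:
arm_command(
  rows=[
    {"delta_pos": [0,0,-0.5],"rot": [0,0,0],"fingers": 1},
    {"delta_pos": [0,0,-1],"rot": [0,0,0],"fingers": 1},
    {"delta_pos": [0,0,-1],"rot": [0,0,0],"fingers": 1},
    {"delta_pos": [0,0,-1],"rot": [0,0,0],"fingers": 1},
    {"delta_pos": [-0.5,-0.05,-1],"rot": [0,0,0],"fingers": 1},
    {"delta_pos": [-1,-0.05,-0.8],"rot": [0,0,0],"fingers": 1},
    {"delta_pos": [-1,-0.05,0],"rot": [0,0,0],"fingers": 1},
    {"delta_pos": [-1,-0.05,0],"rot": [0,0,0],"fingers": 1},
    {"delta_pos": [-1,-0.05,0],"rot": [0,0,0],"fingers": 1},
    {"delta_pos": [-1,-0.05,0],"rot": [0,0,0],"fingers": 1},
    {"delta_pos": [-1,-0.05,0],"rot": [0,0,0],"fingers": 1},
    {"delta_pos": [-1,-0.05,0],"rot": [0,0,0],"fingers": 1},
    {"delta_pos": [-1,-0.05,0],"rot": [0,0,0],"fingers": 1},
    {"delta_pos": [-1,-0.05,0],"rot": [0,0,0],"fingers": 1},
    {"delta_pos": [-1,-0.05,0],"rot": [0,0,0],"fingers": 1},
    {"delta_pos": [-1,-0.05,0],"rot": [0,0,0],"fingers": 1},
    {"delta_pos": [-1,-0.05,0],"rot": [0,0,0],"fingers": 1},
    {"delta_pos": [-1,-0.05,0],"rot": [0,0,0],"fingers": 1},
    {"delta_pos": [-1,-0.05,0],"rot": [0,0,0],"fingers": 1},
    {"delta_pos": [-1,-0.05,0],"rot": [0,0,0],"fingers": 1},
  ],
)

```text
clock: 17.2
tcp_pos: [0.5227, -0.0136, 0.1101]
orientation: [-0.0, 0.505, 0.863, -0.0]
wrist_force: [0.6, 0.7, -0.2]
finger_gap: 0.0218
```

Call:
arm_command(
  rows=[
    {"delta_pos": [-1,-0.05,0],"rot": [0,0,0],"fingers": 1},
    {"delta_pos": [-1,-0.05,0],"rot": [0,0,0],"fingers": 1},
    {"delta_pos": [-1,-0.05,0],"rot": [0,0,0],"fingers": 1},
    {"delta_pos": [-1,-0.05,0],"rot": [0,0,0],"fingers": 1},
    {"delta_pos": [-1,-0.05,0],"rot": [0,0,0.0],"fingers": 1},
    {"delta_pos": [0,0,0],"rot": [0,0,0.0233],"fingers": 1},
    {"delta_pos": [0,0,0],"rot": [0,0,0.0233],"fingers": 1},
    {"delta_pos": [0,0,0],"rot": [0,0,0.0233],"fingers": 1},
    {"delta_pos": [0,0,0],"rot": [0,0,0.0233],"fingers": 1},
    {"delta_pos": [0,0,0],"rot": [0,0,0.0233],"fingers": 1},
    {"delta_pos": [0,0,0],"rot": [0,0,0.0233],"fingers": 1},
    {"delta_pos": [0,0,0],"rot": [0,0,0.0233],"fingers": 1},
    {"delta_pos": [0,0,0],"rot": [0,0,0.0233],"fingers": 1},
    {"delta_pos": [0,0,0],"rot": [0,0,0.0233],"fingers": 1},
    {"delta_pos": [0,0,0],"rot": [0,0,0.0233],"fingers": 1},
    {"delta_pos": [0,0,0],"rot": [0,0,0.0233],"fingers": 1},
    {"delta_pos": [0,0,0],"rot": [0,0,0.0233],"fingers": 1},
    {"delta_pos": [0,0,0],"rot": [0,0,0.0233],"fingers": 1},
    {"delta_pos": [0,0,0],"rot": [0,0,0.0233],"fingers": 1},
    {"delta_pos": [0,0,0],"rot": [0,0,0.0233],"fingers": 1},
  ],
)

```text
clock: 19.2
tcp_pos: [0.5675, -0.1031, 0.1098]
orientation: [0.0, 0.998, -0.06, -0.0]
wrist_force: [0.2, 0.0, -0.7]
finger_gap: 0.0219
```

```bash
python3 -c "
from h import *
go(.6466,-.285,.1,-6.4)
"
```

```text
tcp [ 0.5675 -0.1031  0.1098] phi -6.85 tilt [-0.  0. -1.] gap 0.0219 F [ 0.2  0.  -0.7] t 19.2
total units xyz [5.01 8.56 0.49] total rotz -0.0012 rows 9 per row [0.557 0.951 0.055] rotz/row -0.0001
```

Call:
arm_command(
  rows=[
    {"delta_pos": [0.56,0.95,0],"rot": [0,0,0],"fingers": 1},
    {"delta_pos": [0.56,0.95,0],"rot": [0,0,0],"fingers": 1},
    {"delta_pos": [0.56,0.95,0],"rot": [0,0,0],"fingers": 1},
    {"delta_pos": [0.56,0.95,0],"rot": [0,0,0],"fingers": 1},
    {"delta_pos": [0.56,0.95,0],"rot": [0,0,0],"fingers": 1},
    {"delta_pos": [0.56,0.95,0],"rot": [0,0,0],"fingers": 1},
    {"delta_pos": [0.56,0.95,0],"rot": [0,0,0],"fingers": 1},
    {"delta_pos": [0.56,0.95,0],"rot": [0,0,0],"fingers": 1},
    {"delta_pos": [0.56,0.95,0],"rot": [0,0,-0.001],"fingers": 1},
    {"delta_pos": [0,0,1],"rot": [0,0,0],"fingers": 1},
    {"delta_pos": [0,0,1],"rot": [0,0,0],"fingers": 1},
    {"delta_pos": [0,0,1],"rot": [0,0,0],"fingers": 1},
    {"delta_pos": [0,0,0.5],"rot": [0,0,0],"fingers": 1},
    {"delta_pos": [0,0,0],"rot": [0,0,0],"fingers": 1},
    {"delta_pos": [0,0,0],"rot": [0,0,0],"fingers": 1},
  ],
)

```text
clock: 20.7
tcp_pos: [0.6483, -0.2841, 0.0403]
orientation: [0.0, 0.999, -0.053, 0.0]
wrist_force: [-0.1, -0.0, -0.2]
finger_gap: 0.0217
```

```bash
python3 -c "
from h import *
go(.6466,-.285,.0095,-6.4)
"
```

```text
tcp [ 0.6483 -0.2841  0.0403] phi -6.13 tilt [ 0.  0. -1.] gap 0.0217 F [-0.1 -0.  -0.2] t 20.7
total units xyz [-0.08  0.05  1.54] total rotz 0.0007 rows 2 per row [-0.04   0.027  0.771] rotz/row 0.0004
```

Call:
arm_command(
  rows=[
    {"delta_pos": [-0.1,0,0.5],"rot": [0,0,0],"fingers": 1},
    {"delta_pos": [0,0,0.5],"rot": [0,0,0],"fingers": 1},
    {"delta_pos": [0,0,0.4],"rot": [0,0,0],"fingers": 1},
    {"delta_pos": [0,0,0.12],"rot": [0,0,0],"fingers": 1},
    {"delta_pos": [0,0,0],"rot": [0,0,0],"fingers": 1},
    {"delta_pos": [0,0,0],"rot": [0,0,0],"fingers": 1},
  ],
)

```text
clock: 21.3
tcp_pos: [0.6462, -0.2836, 0.0095]
orientation: [0.0, 0.999, -0.053, 0.0]
wrist_force: [0.6, -0.4, 0.1]
finger_gap: 0.0222
```

Call:
arm_command(
  rows=[
    {"delta_pos": [0,0,0],"rot": [0,0,0],"fingers": 0.55},
    {"delta_pos": [0,0,0],"rot": [0,0,0],"fingers": 0.55},
    {"delta_pos": [0,0,0],"rot": [0,0,0],"fingers": 0.55},
    {"delta_pos": [0,0,0],"rot": [0,0,0],"fingers": 0.55},
    {"delta_pos": [0,0,-0.5],"rot": [0,0,0],"fingers": 0.55},
    {"delta_pos": [0,0,-1],"rot": [0,0,0],"fingers": 0.55},
    {"delta_pos": [0,0,-1],"rot": [0,0,0],"fingers": 0.55},
    {"delta_pos": [0,0,-1],"rot": [0,0,0],"fingers": 0.55},
    {"delta_pos": [0,0,-1],"rot": [0,0,0],"fingers": 0},
    {"delta_pos": [0,0,0],"rot": [0,0,0],"fingers": 0},
  ],
)

```text
clock: 22.3
tcp_pos: [0.6481, -0.2847, 0.104]
orientation: [0.002, 0.999, -0.054, 0.003]
wrist_force: [0.8, -0.4, 0.7]
finger_gap: 0.0663
```

```bash
python3 -c "
from h import *
go(.445,-.370,.1,-6.4)
p,d=env.read_camera('top');a=[]
for X in ([.445,-.37,.02],[.377,-.266,.02]):
    u,v=proj('top',X).astype(int); a.append(cv2.resize(p[v-15:v+15,u-15:u+15],None,fx=10,fy=10,interpolation=cv2.INTER_CUBIC))
u,v=proj('top',[.66,-.25,.02]).astype(int);b=cv2.resize(p[v-37:v+38,u-40:u+40],None,fx=8,fy=8,interpolation=cv2.INTER_CUBIC)
b=cv2.resize(b,(450,300*600//600));
cv2.imwrite('pics/t6.png',np.hstack(a+[b[:300]]) if False else np.vstack([np.hstack(a),cv2.resize(b,(600,300))]))
"
```

```text
tcp [ 0.6481 -0.2847  0.104 ] phi -6.13 tilt [ 0.006  0.003 -1.   ] gap 0.0663 F [ 0.8 -0.4  0.7] t 22.3
total units xyz [-9.64  5.32  0.16] total rotz 0.0007 rows 10 per row [-0.964  0.532  0.016] rotz/row 0.0001
```

View pics/t6.png

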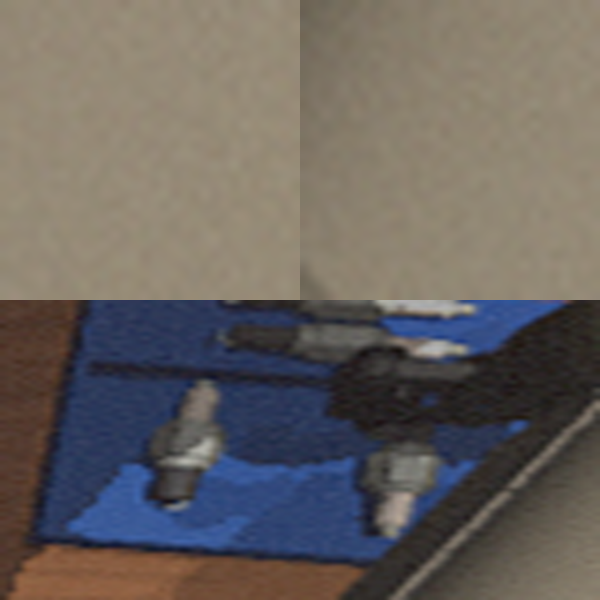

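Both plugs lie in the plug bay (lower view, px 187,445 and 400,480). The arm hides the nuts from above, so I'll use the first measurement for nut_a.

Call:
arm_command(
  rows=[
    {"delta_pos": [-0.96,0.53,0],"rot": [0,0,0],"fingers": 0},
    {"delta_pos": [-0.96,0.53,0],"rot": [0,0,0],"fingers": 0},
    {"delta_pos": [-0.96,0.53,0],"rot": [0,0,0],"fingers": 0},
    {"delta_pos": [-0.96,0.53,0],"rot": [0,0,0],"fingers": 0},
    {"delta_pos": [-0.96,0.53,0],"rot": [0,0,0],"fingers": 0},
    {"delta_pos": [-0.96,0.53,0],"rot": [0,0,0],"fingers": 0},
    {"delta_pos": [-0.96,0.53,0],"rot": [0,0,0],"fingers": 0},
    {"delta_pos": [-0.96,0.53,0],"rot": [0,0,0],"fingers": 0},
    {"delta_pos": [-0.96,0.53,0],"rot": [0,0,0],"fingers": 0},
    {"delta_pos": [-0.96,0.53,0],"rot": [0,0,0],"fingers": 0},
    {"delta_pos": [0,0,1],"rot": [0,0,0],"fingers": 0},
    {"delta_pos": [0,0,0.5],"rot": [0,0,0],"fingers": 0},
    {"delta_pos": [0,0,0],"rot": [0,0,0],"fingers": 0},
    {"delta_pos": [0,0,0],"rot": [0,0,0],"fingers": 0},
  ],
)

```text
clock: 23.75
tcp_pos: [0.4438, -0.3679, 0.069]
orientation: [-0.0, 0.999, -0.053, -0.0]
wrist_force: [0.9, -0.0, -0.3]
finger_gap: 0.0855
```

```bash
python3 -c "
from h import *
go(.445,-.3705,.005,-6.4)
p,d=env.read_camera('side');a=[]
for X in ([.445,-.3705,.03],[.377,-.266,.03]):
    u,v=proj('side',X).astype(int);print(u,v); a.append(cv2.resize(p[max(0,v-50):v+50,u-50:u+50],(400,400),interpolation=cv2.INTER_CUBIC))
cv2.imwrite('pics/s7.png',np.hstack(a))
"
```

```text
tcp [ 0.4438 -0.3679  0.069 ] phi -6.1 tilt [-0.001 -0.001 -1.   ] gap 0.0855 F [ 0.9 -0.  -0.3] t 23.75
total units xyz [0.08 0.13 3.2 ] total rotz 0.0008 rows 4 per row [0.019 0.031 0.8  ] rotz/row 0.0002
344 351
298 309
```

View pics/s7.png

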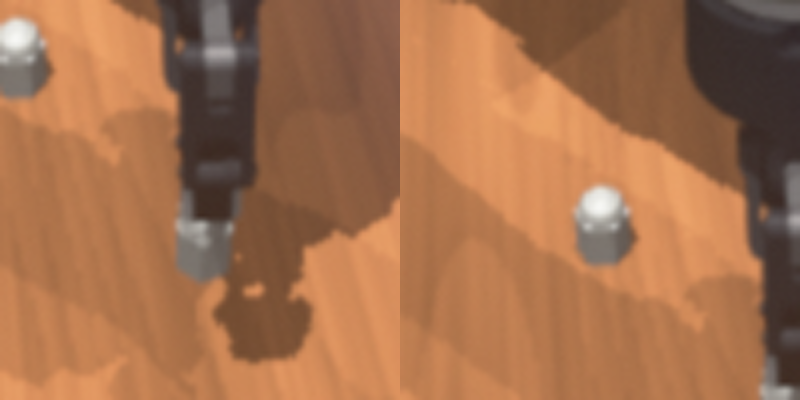

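Nut_a stands under the fingers (left crop 205,245) with a flat roughly facing the camera, and nut_b is at right crop (603,225). I'll lower and grip.

Call:
arm_command(
  rows=[
    {"delta_pos": [0.08,0.13,0.8],"rot": [0,0,0],"fingers": 0},
    {"delta_pos": [0,0,0.8],"rot": [0,0,0],"fingers": 0},
    {"delta_pos": [0,0,0.8],"rot": [0,0,0],"fingers": 0},
    {"delta_pos": [0,0,0.5],"rot": [0,0,0],"fingers": 0},
    {"delta_pos": [0,0,0.25],"rot": [0,0,0],"fingers": 0},
    {"delta_pos": [0,0,0],"rot": [0,0,0],"fingers": 0},
    {"delta_pos": [0,0,0],"rot": [0,0,0],"fingers": 1},
    {"delta_pos": [0,0,0],"rot": [0,0,0],"fingers": 1},
    {"delta_pos": [0,0,0],"rot": [0,0,0],"fingers": 1},
    {"delta_pos": [0,0,0],"rot": [0,0,0],"fingers": 1},
    {"delta_pos": [0,0,0],"rot": [0,0,0],"fingers": 1},
    {"delta_pos": [0,0,0],"rot": [0,0,0],"fingers": 1},
    {"delta_pos": [0,0,0],"rot": [0,0,0],"fingers": 1},
    {"delta_pos": [0,0,0],"rot": [0,0,0],"fingers": 1},
  ],
)

```text
clock: 25.2
tcp_pos: [0.4454, -0.3715, 0.0071]
orientation: [0.0, 0.999, -0.054, 0.0]
wrist_force: [-0.8, 0.4, 5.7]
finger_gap: 0.0233
```

```bash
python3 -c "
from h import *
go(.6457,-.033,.1,-6.1)
p,d=env.read_camera('side');a=[]
for X in ([.445,-.3705,.03],):
    u,v=proj('side',X).astype(int);a.append(cv2.resize(p[max(0,v-50):v+50,u-50:u+50],(400,400),interpolation=cv2.INTER_CUBIC))
cv2.imwrite('pics/s8.png',np.hstack(a))
"
```

```text
tcp [ 0.4454 -0.3715  0.0071] phi -6.13 tilt [ 0.001  0.001 -1.   ] gap 0.0233 F [-0.8  0.4  5.7] t 25.2
total units xyz [  8.15 -17.89  -4.65] total rotz -0.0001 rows 18 per row [ 0.453 -0.994 -0.258] rotz/row -0.0
```

Call:
arm_command(
  rows=[
    {"delta_pos": [0,0,-0.5],"rot": [0,0,0],"fingers": 1},
    {"delta_pos": [0,0,-1],"rot": [0,0,0],"fingers": 1},
    {"delta_pos": [0,0,-1],"rot": [0,0,0],"fingers": 1},
    {"delta_pos": [0,0,-1],"rot": [0,0,0],"fingers": 1},
    {"delta_pos": [0,0,-1],"rot": [0,0,0],"fingers": 1},
    {"delta_pos": [0.46,-1,-0.3],"rot": [0,0,0],"fingers": 1},
    {"delta_pos": [0.46,-1,0],"rot": [0,0,0],"fingers": 1},
    {"delta_pos": [0.46,-1,0],"rot": [0,0,0],"fingers": 1},
    {"delta_pos": [0.46,-1,0],"rot": [0,0,0],"fingers": 1},
    {"delta_pos": [0.46,-1,0],"rot": [0,0,0],"fingers": 1},
    {"delta_pos": [0.46,-1,0],"rot": [0,0,0],"fingers": 1},
    {"delta_pos": [0.46,-1,0],"rot": [0,0,0],"fingers": 1},
    {"delta_pos": [0.46,-1,0],"rot": [0,0,0],"fingers": 1},
    {"delta_pos": [0.46,-1,0],"rot": [0,0,0],"fingers": 1},
    {"delta_pos": [0.46,-1,0],"rot": [0,0,0],"fingers": 1},
    {"delta_pos": [0.46,-1,0],"rot": [0,0,0],"fingers": 1},
    {"delta_pos": [0.46,-1,0],"rot": [0,0,0],"fingers": 1},
    {"delta_pos": [0.46,-1,0],"rot": [0,0,0],"fingers": 1},
    {"delta_pos": [0.46,-1,0],"rot": [0,0,0],"fingers": 1},
    {"delta_pos": [0.46,-1,0],"rot": [0,0,0],"fingers": 1},
  ],
)

```text
clock: 27.25
tcp_pos: [0.6146, -0.0868, 0.1026]
orientation: [0.0, 0.999, -0.054, -0.0]
wrist_force: [0.4, -0.6, -1.4]
finger_gap: 0.0229
```

```bash
python3 -c "
from h import *
go(.6483,-.033,.044,-6.1)
"
```

```text
tcp [ 0.6146 -0.0868  0.1026] phi -6.14 tilt [-0.  0. -1.] gap 0.0229 F [ 0.4 -0.6 -1.4] t 27.25
total units xyz [ 1.39 -2.85  2.93] total rotz -0.0001 rows 3 per row [ 0.464 -0.952  0.977] rotz/row -0.0
```

Call:
arm_command(
  rows=[
    {"delta_pos": [0.46,-0.95,0],"rot": [0,0,0],"fingers": 1},
    {"delta_pos": [0.46,-0.95,0],"rot": [0,0,0],"fingers": 1},
    {"delta_pos": [0.46,-0.95,0],"rot": [0,0,0],"fingers": 1},
    {"delta_pos": [0,0,1],"rot": [0,0,0],"fingers": 1},
    {"delta_pos": [0,0,1],"rot": [0,0,0],"fingers": 1},
    {"delta_pos": [0,0,0.9],"rot": [0,0,0],"fingers": 1},
    {"delta_pos": [0,0,0],"rot": [0,0,0],"fingers": 1},
    {"delta_pos": [0,0,0],"rot": [0,0,0],"fingers": 1},
  ],
)

```text
clock: 28.05
tcp_pos: [0.6476, -0.0339, 0.0445]
orientation: [-0.0, 0.999, -0.054, -0.001]
wrist_force: [-0.5, -0.3, -0.9]
finger_gap: 0.0228
```

```bash
python3 -c "
from h import *
go(.6483,-.033,.0115,-6.1)
p,d=env.read_camera('side');a=[]
for X in ([.6483,-.033,.03],):
    u,v=proj('side',X).astype(int);a.append(cv2.resize(p[max(0,v-50):v+50,u-50:u+50],(500,500),interpolation=cv2.INTER_CUBIC))
cv2.imwrite('pics/s9.png',np.hstack(a))
"
```

```text
tcp [ 0.6476 -0.0339  0.0445] phi -6.14 tilt [-0.001 -0.    -1.   ] gap 0.0228 F [-0.5 -0.3 -0.9] t 28.05
total units xyz [ 0.03 -0.05  1.65] total rotz -0.0001 rows 2 per row [ 0.016 -0.024  0.825] rotz/row -0.0001
```

View pics/s9.png

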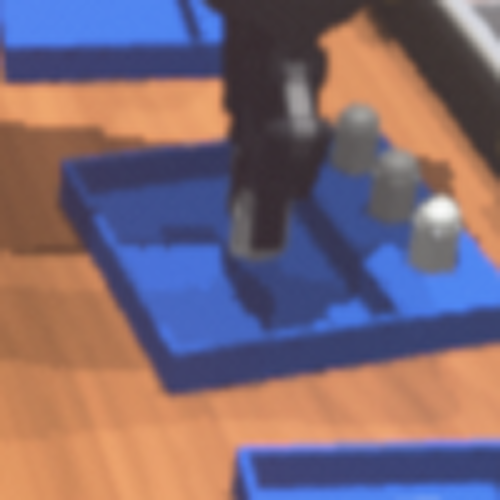

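The nut is held upright over the nut bay (px 258,225). I'll lower and release.

Call:
arm_command(
  rows=[
    {"delta_pos": [0,0,0.6],"rot": [0,0,0],"fingers": 1},
    {"delta_pos": [0,0,0.6],"rot": [0,0,0],"fingers": 1},
    {"delta_pos": [0,0,0.3],"rot": [0,0,0],"fingers": 1},
    {"delta_pos": [0,0,0.12],"rot": [0,0,0],"fingers": 1},
    {"delta_pos": [0,0,0],"rot": [0,0,0],"fingers": 1},
    {"delta_pos": [0,0,0],"rot": [0,0,0],"fingers": 1},
  ],
)

```text
clock: 28.7
tcp_pos: [0.6481, -0.034, 0.0121]
orientation: [0.0, 0.999, -0.054, 0.0]
wrist_force: [-0.9, -0.1, -0.3]
finger_gap: 0.0231
```

Call:
arm_command(
  rows=[
    {"delta_pos": [0,0,0],"rot": [0,0,0],"fingers": 0.55},
    {"delta_pos": [0,0,0],"rot": [0,0,0],"fingers": 0.55},
    {"delta_pos": [0,0,0],"rot": [0,0,0],"fingers": 0.55},
    {"delta_pos": [0,0,0],"rot": [0,0,0],"fingers": 0.55},
    {"delta_pos": [0,0,-0.5],"rot": [0,0,0],"fingers": 0.55},
    {"delta_pos": [0,0,-1],"rot": [0,0,0],"fingers": 0.55},
    {"delta_pos": [0,0,-1],"rot": [0,0,0],"fingers": 0.55},
    {"delta_pos": [0,0,-1],"rot": [0,0,0],"fingers": 0.55},
    {"delta_pos": [0,0,-1],"rot": [0,0,0],"fingers": 0},
    {"delta_pos": [0,0,0],"rot": [0,0,0],"fingers": 0},
  ],
)

```text
clock: 29.7
tcp_pos: [0.6503, -0.0343, 0.1063]
orientation: [0.0, 0.999, -0.054, 0.003]
wrist_force: [0.7, 0.3, -0.1]
finger_gap: 0.0662
```

```bash
python3 -c "
from h import *
go(.3772,-.267,.1,-6.1)
"
```

```text
tcp [ 0.6503 -0.0343  0.1063] phi -6.13 tilt [ 0.007  0.001 -1.   ] gap 0.0662 F [ 0.7  0.3 -0.1] t 29.7
total units xyz [-12.34  13.03   0.24] total rotz -0.0001 rows 14 per row [-0.881  0.93   0.017] rotz/row -0.0
```

Call:
arm_command(
  rows=[
    {"delta_pos": [-0.88,0.93,0],"rot": [0,0,0],"fingers": 0},
    {"delta_pos": [-0.88,0.93,0],"rot": [0,0,0],"fingers": 0},
    {"delta_pos": [-0.88,0.93,0],"rot": [0,0,0],"fingers": 0},
    {"delta_pos": [-0.88,0.93,0],"rot": [0,0,0],"fingers": 0},
    {"delta_pos": [-0.88,0.93,0],"rot": [0,0,0],"fingers": 0},
    {"delta_pos": [-0.88,0.93,0],"rot": [0,0,0],"fingers": 0},
    {"delta_pos": [-0.88,0.93,0],"rot": [0,0,0],"fingers": 0},
    {"delta_pos": [-0.88,0.93,0],"rot": [0,0,0],"fingers": 0},
    {"delta_pos": [-0.88,0.93,0],"rot": [0,0,0],"fingers": 0},
    {"delta_pos": [-0.88,0.93,0],"rot": [0,0,0],"fingers": 0},
    {"delta_pos": [-0.88,0.93,0],"rot": [0,0,0],"fingers": 0},
    {"delta_pos": [-0.88,0.93,0],"rot": [0,0,0],"fingers": 0},
    {"delta_pos": [-0.88,0.93,0],"rot": [0,0,0],"fingers": 0},
    {"delta_pos": [-0.88,0.93,0],"rot": [0,0,0],"fingers": 0},
    {"delta_pos": [0,0,1],"rot": [0,0,0],"fingers": 0},
    {"delta_pos": [0,0,1],"rot": [0,0,0],"fingers": 0},
    {"delta_pos": [0,0,0],"rot": [0,0,0],"fingers": 0},
    {"delta_pos": [0,0,0],"rot": [0,0,0],"fingers": 0},
  ],
)

```text
clock: 31.5
tcp_pos: [0.3747, -0.2661, 0.062]
orientation: [-0.0, 0.999, -0.054, -0.0]
wrist_force: [1.3, -0.4, 1.1]
finger_gap: 0.0851
```

```bash
python3 -c "
from h import *
go(.3772,-.267,.005,-6.1)
"
```

```text
tcp [ 0.3747 -0.2661  0.062 ] phi -6.14 tilt [-0.001 -0.001 -1.   ] gap 0.0851 F [ 1.3 -0.4  1.1] t 31.5
total units xyz [0.13 0.03 2.85] total rotz -0.0001 rows 3 per row [0.044 0.011 0.95 ] rotz/row -0.0
```

Call:
arm_command(
  rows=[
    {"delta_pos": [0.13,0.03,0.8],"rot": [0,0,0],"fingers": 0},
    {"delta_pos": [0,0,0.8],"rot": [0,0,0],"fingers": 0},
    {"delta_pos": [0,0,0.7],"rot": [0,0,0],"fingers": 0},
    {"delta_pos": [0,0,0.4],"rot": [0,0,0],"fingers": 0},
    {"delta_pos": [0,0,0],"rot": [0,0,0],"fingers": 0},
    {"delta_pos": [0,0,0],"rot": [0,0,0],"fingers": 1},
    {"delta_pos": [0,0,0],"rot": [0,0,0],"fingers": 1},
    {"delta_pos": [0,0,0],"rot": [0,0,0],"fingers": 1},
    {"delta_pos": [0,0,0],"rot": [0,0,0],"fingers": 1},
    {"delta_pos": [0,0,0],"rot": [0,0,0],"fingers": 1},
    {"delta_pos": [0,0,0],"rot": [0,0,0],"fingers": 1},
    {"delta_pos": [0,0,0],"rot": [0,0,0],"fingers": 1},
    {"delta_pos": [0,0,0],"rot": [0,0,0],"fingers": 1},
  ],
)

```text
clock: 32.8
tcp_pos: [0.3779, -0.2676, 0.0086]
orientation: [0.0, 0.999, -0.054, 0.0]
wrist_force: [-0.4, 0.1, 6.3]
finger_gap: 0.0209
```

```bash
python3 -c "
from h import *
go(.643,.029,.11,-6.1)
"
```

```text
tcp [ 0.3779 -0.2676  0.0086] phi -6.13 tilt [ 0.001  0.001 -1.   ] gap 0.0209 F [-0.4  0.1  6.3] t 32.8
total units xyz [ 11.6  -16.16  -5.07] total rotz -0.0001 rows 17 per row [ 0.682 -0.951 -0.298] rotz/row -0.0
```

Call:
arm_command(
  rows=[
    {"delta_pos": [0,0,-0.5],"rot": [0,0,0],"fingers": 1},
    {"delta_pos": [0,0,-1],"rot": [0,0,0],"fingers": 1},
    {"delta_pos": [0,0,-1],"rot": [0,0,0],"fingers": 1},
    {"delta_pos": [0,0,-1],"rot": [0,0,0],"fingers": 1},
    {"delta_pos": [0.68,-0.95,-1],"rot": [0,0,0],"fingers": 1},
    {"delta_pos": [0.68,-0.95,-0.5],"rot": [0,0,0],"fingers": 1},
    {"delta_pos": [0.68,-0.95,0],"rot": [0,0,0],"fingers": 1},
    {"delta_pos": [0.68,-0.95,0],"rot": [0,0,0],"fingers": 1},
    {"delta_pos": [0.68,-0.95,0],"rot": [0,0,0],"fingers": 1},
    {"delta_pos": [0.68,-0.95,0],"rot": [0,0,0],"fingers": 1},
    {"delta_pos": [0.68,-0.95,0],"rot": [0,0,0],"fingers": 1},
    {"delta_pos": [0.68,-0.95,0],"rot": [0,0,0],"fingers": 1},
    {"delta_pos": [0.68,-0.95,0],"rot": [0,0,0],"fingers": 1},
    {"delta_pos": [0.68,-0.95,0],"rot": [0,0,0],"fingers": 1},
    {"delta_pos": [0.68,-0.95,0],"rot": [0,0,0],"fingers": 1},
    {"delta_pos": [0.68,-0.95,0],"rot": [0,0,0],"fingers": 1},
    {"delta_pos": [0.68,-0.95,0],"rot": [0,0,0],"fingers": 1},
    {"delta_pos": [0.68,-0.95,0],"rot": [0,0,0],"fingers": 1},
    {"delta_pos": [0.68,-0.95,0],"rot": [0,0,0],"fingers": 1},
    {"delta_pos": [0.68,-0.95,0],"rot": [0,0,0],"fingers": 1},
  ],
)

```text
clock: 34.8
tcp_pos: [0.6268, 0.0124, 0.1083]
orientation: [0.0, 0.999, -0.054, -0.0]
wrist_force: [-1.0, -0.3, -0.9]
finger_gap: 0.021
```

Call:
arm_command(
  rows=[
    {"delta_pos": [0.68,-0.95,0],"rot": [0,0,0],"fingers": 1},
    {"delta_pos": [0,0,1],"rot": [0,0,0],"fingers": 1},
    {"delta_pos": [0,0,1],"rot": [0,0,0],"fingers": 1},
    {"delta_pos": [0,0,1],"rot": [0,0,0],"fingers": 1},
    {"delta_pos": [0,0,0],"rot": [0,0,0],"fingers": 1},
    {"delta_pos": [0,0,0],"rot": [0,0,0],"fingers": 1},
  ],
)

```text
clock: 35.4
tcp_pos: [0.6409, 0.0218, 0.0481]
orientation: [-0.003, 0.999, -0.047, -0.0]
wrist_force: [0.8, -0.1, 0.2]
finger_gap: 0.0206
```

```bash
python3 -c "
from h import *
go(.643,.029,.0125,-6.1)
p,d=env.read_camera('side');a=[]
for X in ([.643,0,.03],):
    u,v=proj('side',X).astype(int);a.append(cv2.resize(p[max(0,v-50):v+50,u-50:u+50],(500,500),interpolation=cv2.INTER_CUBIC))
cv2.imwrite('pics/s10.png',np.hstack(a))
"
```

```text
tcp [0.6409 0.0218 0.0481] phi -5.35 tilt [-0.001 -0.006 -1.   ] gap 0.0206 F [ 0.8 -0.1  0.2] t 35.4
total units xyz [ 0.07 -0.36  1.78] total rotz 0.0021 rows 2 per row [ 0.036 -0.178  0.892] rotz/row 0.001
```

View pics/s10.png

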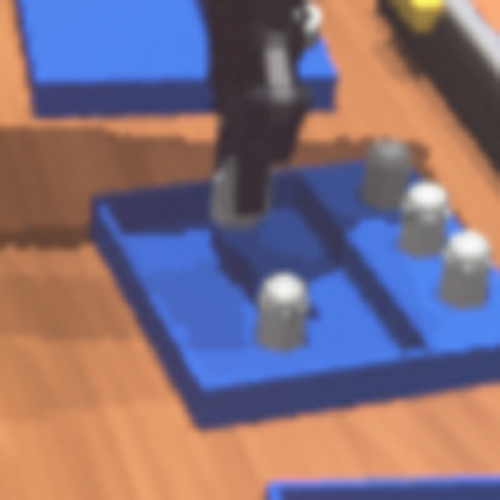

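Nut_a stands upright in the bay (px 283,310), and nut_b is held upright behind it (235,195). I'll lower and release.

Call:
arm_command(
  rows=[
    {"delta_pos": [0,-0.3,0.5],"rot": [0,0,0],"fingers": 1},
    {"delta_pos": [0,0,0.5],"rot": [0,0,0],"fingers": 1},
    {"delta_pos": [0,0,0.4],"rot": [0,0,0],"fingers": 1},
    {"delta_pos": [0,0,0],"rot": [0,0,0],"fingers": 1},
    {"delta_pos": [0,0,0],"rot": [0,0,0],"fingers": 1},
  ],
)

```text
clock: 35.95
tcp_pos: [0.6413, 0.0255, 0.0196]
orientation: [-0.004, 0.999, -0.044, -0.0]
wrist_force: [0.3, 0.0, -0.9]
finger_gap: 0.0209
```

```bash
python3 -c "
from h import *
go(.643,.029,.0125,-6.1)
"
```

```text
tcp [0.6413 0.0255 0.0196] phi -5.09 tilt [-0.001 -0.008 -1.   ] gap 0.0209 F [ 0.3  0.  -0.9] t 35.95
total units xyz [ 0.07 -0.18  0.36] total rotz 0.0028 rows 1 per row [ 0.07  -0.179  0.358] rotz/row 0.0028
```

Call:
arm_command(
  rows=[
    {"delta_pos": [0,0,0.2],"rot": [0,0,0],"fingers": 1},
    {"delta_pos": [0,0,0.14],"rot": [0,0,0],"fingers": 1},
    {"delta_pos": [0,0,0],"rot": [0,0,0],"fingers": 1},
    {"delta_pos": [0,0,0],"rot": [0,0,0],"fingers": 0.55},
    {"delta_pos": [0,0,0],"rot": [0,0,0],"fingers": 0.55},
    {"delta_pos": [0,0,0],"rot": [0,0,0],"fingers": 0.55},
    {"delta_pos": [0,0,0],"rot": [0,0,0],"fingers": 0.55},
  ],
)

```text
clock: 36.65
tcp_pos: [0.6419, 0.0255, 0.0135]
orientation: [-0.004, 0.999, -0.044, 0.0]
wrist_force: [-0.1, -0.4, -0.2]
finger_gap: 0.0386
```

```bash
python3 -c "
from h import *
go(.643,.029,.11,-6.1); s=env.get_state();print(s['joint_pos'].round(3),s['tau'].round(2))
"
```

```text
tcp [0.6419 0.0255 0.0135] phi -5.09 tilt [ 0.    -0.008 -1.   ] gap 0.0386 F [-0.1 -0.4 -0.2] t 36.65
total units xyz [ 0.04 -0.22 -4.82] total rotz 0.0028 rows 5 per row [ 0.008 -0.044 -0.964] rotz/row 0.0006
[-0.089  0.577 -0.1    0.893  0.008  3.141] [-0.000e+00 -5.798e+01  2.582e+01 -0.000e+00  3.000e-02  0.000e+00]
```

Joint 6 reached its range end (3.141), which explains the drift in yaw. Nut_b is released, so I'll lift straight up and turn back away from the limit.

Call:
arm_command(
  rows=[
    {"delta_pos": [0,0,-0.5],"rot": [0,0,0],"fingers": 0.55},
    {"delta_pos": [0,0,-1],"rot": [0,0,0],"fingers": 0.55},
    {"delta_pos": [0,0,-1],"rot": [0,0,0],"fingers": 0.55},
    {"delta_pos": [0,0,-1],"rot": [0,0,0],"fingers": 0.55},
    {"delta_pos": [0,0,-1],"rot": [0,0,-0.023],"fingers": 0},
    {"delta_pos": [0,0,0],"rot": [0,0,-0.023],"fingers": 0},
    {"delta_pos": [0,0,0],"rot": [0,0,-0.023],"fingers": 0},
    {"delta_pos": [0,0,0],"rot": [0,0,-0.023],"fingers": 0},
    {"delta_pos": [0,0,0],"rot": [0,0,-0.023],"fingers": 0},
    {"delta_pos": [0,0,0],"rot": [0,0,-0.023],"fingers": 0},
    {"delta_pos": [0,0,0],"rot": [0,0,-0.023],"fingers": 0},
    {"delta_pos": [0,0,0],"rot": [0,0,-0.023],"fingers": 0},
    {"delta_pos": [0,0,0],"rot": [0,0,-0.023],"fingers": 0},
    {"delta_pos": [0,0,0],"rot": [0,0,-0.023],"fingers": 0},
    {"delta_pos": [0,0,0],"rot": [0,0,-0.023],"fingers": 0},
    {"delta_pos": [0,0,0],"rot": [0,0,-0.023],"fingers": 0},
    {"delta_pos": [0,0,0],"rot": [0,0,-0.023],"fingers": 0},
    {"delta_pos": [0,0,0],"rot": [0,0,-0.023],"fingers": 0},
    {"delta_pos": [0,0,0],"rot": [0,0,0],"fingers": 0},
  ],
)

```text
clock: 38.55
tcp_pos: [0.6418, 0.0248, 0.1042]
orientation: [-0.002, 0.567, 0.823, 0.004]
wrist_force: [0.3, -0.7, -0.4]
finger_gap: 0.0853
```

```bash
python3 -c "
from h import *
go(.4685,.1148,.1,110); print(env.get_state()['joint_pos'].round(2))
p,d=env.read_camera('top');u,v=proj('top',[.4685,.115,.015]).astype(int)
m=p[v-16:v+17,u-16:u+17]; W=cloud('top',d)[v-16:v+17,u-16:u+17]; k=(W[...,2]>.008)&(W[...,2]<.03); print(W[k].mean(0),k.sum()); vv,uu=np.nonzero(k); print(cv2.minEnclosingCircle(np.stack([uu+u-16,vv+v-16],1).astype(np.float32)))
"
```

```text
tcp [0.6418 0.0248 0.1042] phi 110.86 tilt [ 0.007  0.004 -1.   ] gap 0.0853 F [ 0.3 -0.7 -0.4] t 38.55
total units xyz [ 7.29 -6.5   0.23] total rotz 0.0024 rows 8 per row [ 0.911 -0.812  0.029] rotz/row 0.0003
[-0.09  0.5   0.01  1.08  0.01  1.12]
[nan nan nan] 0
((0.0, 0.0), 0.0)<string>:5: RuntimeWarning: Mean of empty slice.
  ret = um.true_divide(
```

Call:
arm_command(
  rows=[
    {"delta_pos": [0.91,-0.81,0],"rot": [0,0,0],"fingers": 0},
    {"delta_pos": [0.91,-0.81,0],"rot": [0,0,0],"fingers": 0},
    {"delta_pos": [0.91,-0.81,0],"rot": [0,0,0],"fingers": 0},
    {"delta_pos": [0.91,-0.81,0],"rot": [0,0,0],"fingers": 0},
    {"delta_pos": [0.91,-0.81,0],"rot": [0,0,0],"fingers": 0},
    {"delta_pos": [0.91,-0.81,0],"rot": [0,0,0],"fingers": 0},
    {"delta_pos": [0.91,-0.81,0],"rot": [0,0,0],"fingers": 0},
    {"delta_pos": [0.91,-0.81,0],"rot": [0,0,0],"fingers": 0},
    {"delta_pos": [0,0,1],"rot": [0,0,0],"fingers": 0},
    {"delta_pos": [0,0,1],"rot": [0,0,0],"fingers": 0},
    {"delta_pos": [0,0,1],"rot": [0,0,0],"fingers": 0},
    {"delta_pos": [0,0,0],"rot": [0,0,0],"fingers": 0},
    {"delta_pos": [0,0,0],"rot": [0,0,0],"fingers": 0},
  ],
)

```text
clock: 39.9
tcp_pos: [0.4687, 0.1153, 0.0443]
orientation: [-0.002, 0.568, 0.823, 0.003]
wrist_force: [0.4, -0.2, 0.2]
finger_gap: 0.0853
```

```bash
python3 -c "
from h import *
go(.4685,.1148,.003,110)
p,d=env.read_camera('side')
u,v=proj('side',[.4685,.115,.015]).astype(int);cv2.imwrite('pics/s11.png',cv2.resize(p[v-40:v+40,u-50:u+50],(600,480),interpolation=cv2.INTER_CUBIC))
"
```

```text
tcp [0.4687 0.1153 0.0443] phi 110.73 tilt [ 0.007  0.003 -1.   ] gap 0.0853 F [ 0.4 -0.2  0.2] t 39.9
total units xyz [-0.03 -0.02  2.06] total rotz 0.002 rows 3 per row [-0.011 -0.008  0.688] rotz/row 0.0007
```

View pics/s11.png

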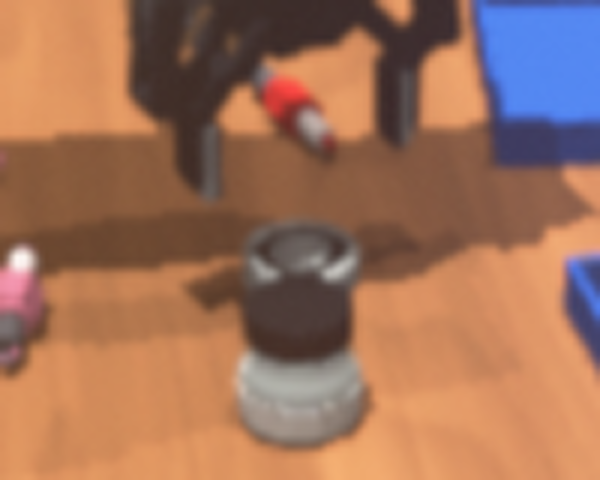

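The fingers (px 212,195 and 400,140) are centred over the bearing (302,250), which is partly behind the jar. I'll lower and close slowly.

Call:
arm_command(
  rows=[
    {"delta_pos": [0,0,0.7],"rot": [0,0,0],"fingers": 0},
    {"delta_pos": [0,0,0.7],"rot": [0,0,0],"fingers": 0},
    {"delta_pos": [0,0,0.4],"rot": [0,0,0],"fingers": 0},
    {"delta_pos": [0,0,0.3],"rot": [0,0,0],"fingers": 0},
    {"delta_pos": [0,0,0],"rot": [0,0,0],"fingers": 0.3},
    {"delta_pos": [0,0,0],"rot": [0,0,0],"fingers": 0.3},
    {"delta_pos": [0,0,0],"rot": [0,0,0],"fingers": 0.3},
  ],
  squeeze=60,
)

```text
clock: 40.65
tcp_pos: [0.4694, 0.1156, 0.0025]
orientation: [-0.002, 0.568, 0.823, 0.004]
wrist_force: [-0.6, 0.3, -0.4]
finger_gap: 0.06
```

```bash
python3 -c "
from h import *
go(.4685,.1148,.0,110)
"
```

```text
tcp [0.4694 0.1156 0.0025] phi 110.83 tilt [ 0.007  0.004 -1.   ] gap 0.06 F [-0.6  0.3 -0.4] t 40.65
total units xyz [-0.02 -0.06  0.12] total rotz 0.0023 rows 1 per row [-0.024 -0.056  0.124] rotz/row 0.0023
```

Call:
arm_command(
  rows=[
    {"delta_pos": [0,0,0.12],"rot": [0,0,0],"fingers": 0.3},
    {"delta_pos": [0,0,0],"rot": [0,0,0],"fingers": 1},
    {"delta_pos": [0,0,0],"rot": [0,0,0],"fingers": 1},
    {"delta_pos": [0,0,0],"rot": [0,0,0],"fingers": 1},
    {"delta_pos": [0,0,0],"rot": [0,0,0],"fingers": 1},
    {"delta_pos": [0,0,0],"rot": [0,0,0],"fingers": 1},
  ],
)

```text
clock: 41.25
tcp_pos: [0.469, 0.1156, -0.0]
orientation: [-0.002, 0.568, 0.823, 0.004]
wrist_force: [-0.8, -0.8, 5.7]
finger_gap: 0.0489
```

Call:
arm_command(
  rows=[
    {"delta_pos": [0,0,-0.4],"rot": [0,0,0],"fingers": 1},
    {"delta_pos": [0,0,-0.8],"rot": [0,0,0],"fingers": 1},
    {"delta_pos": [0,0,-0.9],"rot": [0,0,0],"fingers": 1},
    {"delta_pos": [0,0,-0.9],"rot": [0,0,0],"fingers": 1},
    {"delta_pos": [0,0,-1],"rot": [0,0,0],"fingers": 1},
    {"delta_pos": [0,0,-1],"rot": [0,0,0],"fingers": 1},
    {"delta_pos": [0,0,-0.5],"rot": [0,0,0],"fingers": 1},
    {"delta_pos": [0,0,0],"rot": [0,0,-0.022],"fingers": 1},
    {"delta_pos": [0,0,0],"rot": [0,0,-0.022],"fingers": 1},
    {"delta_pos": [0,0,0],"rot": [0,0,-0.022],"fingers": 1},
    {"delta_pos": [0,0,0],"rot": [0,0,-0.022],"fingers": 1},
    {"delta_pos": [0,0,0],"rot": [0,0,-0.022],"fingers": 1},
    {"delta_pos": [0,0,0],"rot": [0,0,-0.022],"fingers": 1},
    {"delta_pos": [0,0,0],"rot": [0,0,-0.022],"fingers": 1},
    {"delta_pos": [0,0,0],"rot": [0,0,-0.022],"fingers": 1},
    {"delta_pos": [0,0,0],"rot": [0,0,0],"fingers": 1},
  ],
)

```text
clock: 42.85
tcp_pos: [0.4683, 0.1147, 0.1091]
orientation: [-0.0, 0.051, 0.999, 0.004]
wrist_force: [-0.4, 0.8, -1.6]
finger_gap: 0.0486
```

```bash
python3 -c "
from h import *
go(.6396,.2731,.1,173.7)
p,d=env.read_camera('side')
u,v=proj('side',[.4685,.115,.115]).astype(int);cv2.imwrite('pics/s12.png',cv2.resize(p[v-40:v+40,u-50:u+50],(600,480),interpolation=cv2.INTER_CUBIC))
"
```

```text
tcp [0.4683 0.1147 0.1091] phi 174.21 tilt [ 0.001  0.008 -1.   ] gap 0.0486 F [-0.4  0.8 -1.6] t 42.85
total units xyz [-7.72  8.74  0.52] total rotz 0.0014 rows 9 per row [-0.858  0.971  0.058] rotz/row 0.0002
```

View pics/s12.png

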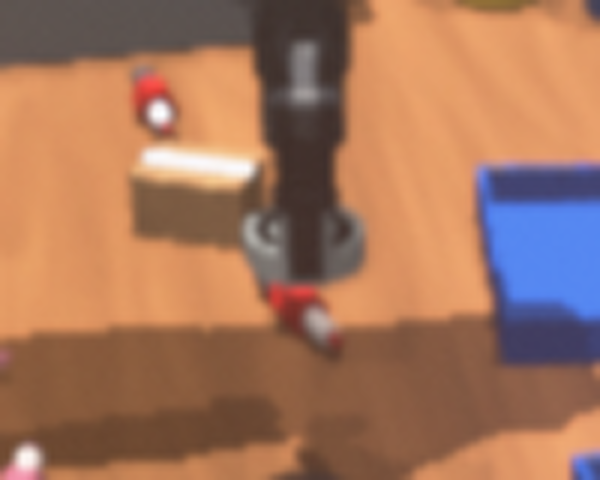

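The bearing is held level (px 303,245, gap 48.6 mm). I'll carry it to the bearing tray.

Call:
arm_command(
  rows=[
    {"delta_pos": [-0.86,0.97,0],"rot": [0,0,0],"fingers": 1},
    {"delta_pos": [-0.86,0.97,0],"rot": [0,0,0],"fingers": 1},
    {"delta_pos": [-0.86,0.97,0],"rot": [0,0,0],"fingers": 1},
    {"delta_pos": [-0.86,0.97,0],"rot": [0,0,0],"fingers": 1},
    {"delta_pos": [-0.86,0.97,0],"rot": [0,0,0],"fingers": 1},
    {"delta_pos": [-0.86,0.97,0],"rot": [0,0,0],"fingers": 1},
    {"delta_pos": [-0.86,0.97,0],"rot": [0,0,0],"fingers": 1},
    {"delta_pos": [-0.86,0.97,0],"rot": [0,0,0],"fingers": 1},
    {"delta_pos": [-0.86,0.97,0],"rot": [0,0,0],"fingers": 1},
    {"delta_pos": [0,0,1],"rot": [0,0,0],"fingers": 1},
    {"delta_pos": [0,0,1],"rot": [0,0,0],"fingers": 1},
    {"delta_pos": [0,0,1],"rot": [0,0,0],"fingers": 1},
    {"delta_pos": [0,0,0.5],"rot": [0,0,0],"fingers": 1},
    {"delta_pos": [0,0,0],"rot": [0,0,0],"fingers": 1},
    {"delta_pos": [0,0,0],"rot": [0,0,0],"fingers": 1},
  ],
)

```text
clock: 44.4
tcp_pos: [0.6407, 0.2733, 0.0413]
orientation: [0.0, 0.051, 0.999, 0.004]
wrist_force: [0.7, 0.8, -0.9]
finger_gap: 0.0491
```

```bash
python3 -c "
from h import *
go(.6396,.2731,.0055,173.7)
p,d=env.read_camera('side')
u,v=proj('side',[.64,.27,.03]).astype(int);cv2.imwrite('pics/s13.png',cv2.resize(p[v-35:v+35,u-45:u+45],(540,420),interpolation=cv2.INTER_CUBIC))
"
```

```text
tcp [0.6407 0.2733 0.0413] phi 174.13 tilt [-0.     0.008 -1.   ] gap 0.0491 F [ 0.7  0.8 -0.9] t 44.4
total units xyz [ 0.05 -0.03  1.79] total rotz 0.0012 rows 2 per row [ 0.026 -0.016  0.895] rotz/row 0.0006
```

View pics/s13.png

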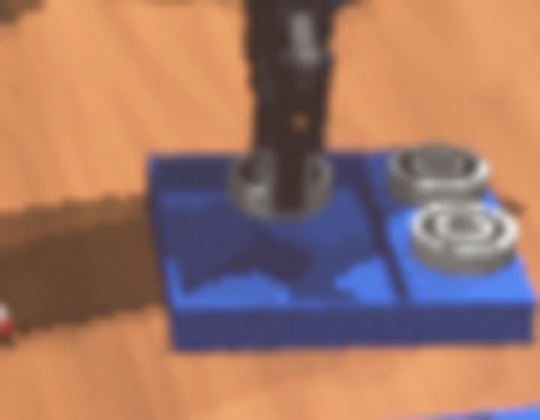

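The bearing is centred over its bay (px 280,183). I'll lower, release and retreat.

Call:
arm_command(
  rows=[
    {"delta_pos": [0,0,0.6],"rot": [0,0,0],"fingers": 1},
    {"delta_pos": [0,0,0.6],"rot": [0,0,0],"fingers": 1},
    {"delta_pos": [0,0,0.4],"rot": [0,0,0],"fingers": 1},
    {"delta_pos": [0,0,0.16],"rot": [0,0,0],"fingers": 1},
    {"delta_pos": [0,0,0],"rot": [0,0,0],"fingers": 1},
    {"delta_pos": [0,0,0],"rot": [0,0,0],"fingers": 1},
  ],
)

```text
clock: 45.05
tcp_pos: [0.6406, 0.2736, 0.0056]
orientation: [0.0, 0.051, 0.999, 0.004]
wrist_force: [0.4, -0.0, -1.1]
finger_gap: 0.0485
```

Call:
arm_command(
  rows=[
    {"delta_pos": [0,0,0],"rot": [0,0,0],"fingers": 0.2},
    {"delta_pos": [0,0,0],"rot": [0,0,0],"fingers": 0.2},
    {"delta_pos": [0,0,0],"rot": [0,0,0],"fingers": 0.2},
    {"delta_pos": [0,0,0],"rot": [0,0,0],"fingers": 0.2},
    {"delta_pos": [0,0,-0.5],"rot": [0,0,0],"fingers": 0.2},
    {"delta_pos": [0,0,-1],"rot": [0,0,0],"fingers": 0.2},
    {"delta_pos": [0,0,-1],"rot": [0,0,0],"fingers": 0.2},
    {"delta_pos": [0,0,-1],"rot": [0,0,0],"fingers": 0.2},
    {"delta_pos": [0,0,-1],"rot": [0,0,0],"fingers": 0.2},
    {"delta_pos": [0,0,-1],"rot": [0,0,0],"fingers": 0.2},
    {"delta_pos": [1,0,-1],"rot": [0,0,0],"fingers": 0.2},
    {"delta_pos": [1,0,0],"rot": [0,0,0],"fingers": 0.2},
    {"delta_pos": [1,0,0],"rot": [0,0,0],"fingers": 0.2},
    {"delta_pos": [1,0,0],"rot": [0,0,0],"fingers": 0.2},
    {"delta_pos": [1,0,0],"rot": [0,0,0],"fingers": 0.2},
    {"delta_pos": [1,0,0],"rot": [0,0,0],"fingers": 0.2},
    {"delta_pos": [1,0,0],"rot": [0,0,0],"fingers": 0.2},
    {"delta_pos": [0,0,0],"rot": [0,0,0],"fingers": 0.2},
    {"delta_pos": [0,0,0],"rot": [0,0,0],"fingers": 0.2},
  ],
)

```text
clock: 46.95
tcp_pos: [0.5017, 0.287, 0.1367]
orientation: [0.001, 0.05, 0.999, 0.004]
wrist_force: [0.3, 0.2, -0.4]
finger_gap: 0.0683
```

```bash
python3 -c "
from h import *
go(.5,.27,.14)
p,d=env.read_camera('side');t,d2=env.read_camera('top')
W=cloud('top',d2)
for n,u,v in(('pa',[.66,-.212],.015),('pb',[.645,-.284],.015),('na',[.648,-.034],.034),('nb',[.642,.027],.034),('be',[.64,.273],.015),('jar',[.454,.0135],.055),('carton',[.444,.366],.036)):
    U=proj('top',[*u,v]).astype(int);Q=W[U[1]-3:U[1]+4,U[0]-3:U[0]+4,2];print(n,U,np.percentile(Q,[10,50,90]).round(3))
a=cv2.resize(p[130:350,240:520],(560,440),interpolation=cv2.INTER_CUBIC);b=cv2.resize(t[90:240,170:490],(800,375))
cv2.imwrite('pics/s14.png',a);cv2.imwrite('pics/t14.png',b)
"
```

```text
tcp [0.5017 0.287  0.1367] phi 174.22 tilt [-0.002  0.009 -1.   ] gap 0.0683 F [ 0.3  0.2 -0.4] t 46.95
total units xyz [-0.   -0.85 -0.17] total rotz 0.0 rows 1 per row [-0.004 -0.852 -0.17 ] rotz/row 0.0
pa [426 139] [0.02  0.024 0.027]
pb [454 145] [0.02  0.024 0.027]
na [356 140] [0.032 0.037 0.041]
nb [331 142] [0.031 0.036 0.04 ]
be [234 143] [0.003 0.006 0.02 ]
jar [335 217] [0.054 0.056 0.058]
carton [191 218] [0.631 0.64  0.646]
```

View pics/s14.png

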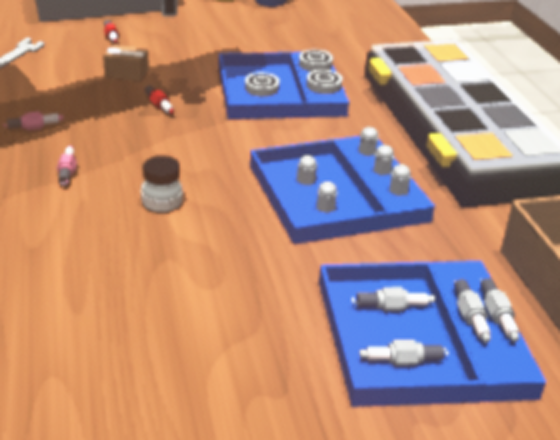

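View pics/t14.png

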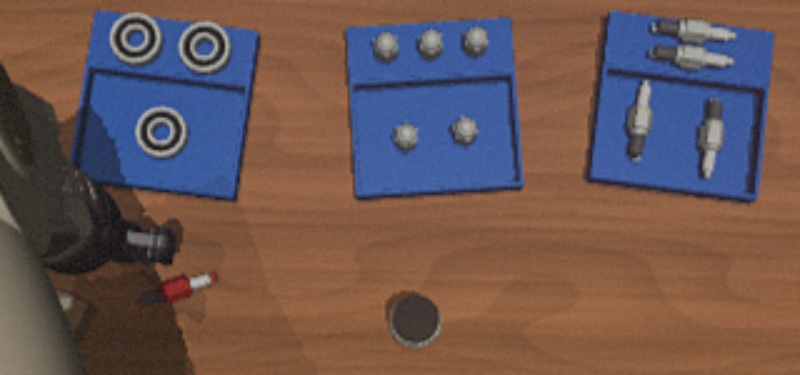

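Both views show every part lying in its own bay: bearing (160,130), nuts (405,135) and (465,128), plugs (638,120) and (710,138) in the top crop. The jar and carton are still standing, so I'm handing in.

```bash
python3 -c "
from workcell import env
print(env.hand_in())"
```

```text
the job is handed in; nothing more can be done
None
```

All five loose parts are in their matching bays, and I handed the job in at about 47 s on the robot's clock, against the 144 s limit. I went in the order plugs, then nuts, then bearing.

**Final camera check:** both views show the plugs on their sides, the nuts upright with the dome up, and the bearing flat.
- **Plugs and nuts:** top-camera depth put the plugs' top surfaces at about 24 mm and the nuts' at about 36–37 mm. Resting on the bay floor they should read 25 and 38 mm.
- **Bearing:** its depth reading fell on the bore and showed the bay floor, so I judged the bearing as flat from the pictures only.
- **Jar and carton:** the jar read 56 mm high at its starting position. The arm hid the carton from the top camera, so I confirmed it only in the side view, where it looks undisturbed.

**Problems on the way:**
- **Joint limit:** joint 6 ran to the end of its range (3.141 rad) while placing nut_b. That turned the tool by about 1° and tilted it slightly; the nut still stands upright.
- **Plug_a release:** by the measured position it was let go about 6 mm above the bay floor, because the arm stopped slightly high. It still lies flat, clear of the walls.
- **Forces:** the readings I took never passed about 6 N at the wrist, but I sampled them only between moves.

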